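Unbolt and open the ingredient bin

TASK

Open the tilted ingredient bin: lift the bolt's red-tipped handle clear of the notch it lies in, draw the bolt all the way out of the hatch and lay the handle down in the second notch, then slide the blue hatch fully up the slope. Do not force the bolt or the hatch, and leave the other kitchen things where they are.

Things in the scene. Friction and masses are not known exactly. Their poses are not given: they have to be found in the camera images.
- bolt_axis (a point): Fixed point on the barrel bolt's axis, at the middle of the locking notch (where the handle lies while locked), 26 mm above the bin's sloping top (deck). Axes are the deck's: x up the slope away from the robot (the deck rises 25 degrees), y along the bolt towards the hatch, z square out of the deck. The steel rod is 16 mm thick, 198 mm long.
- second_notch (a point): Fixed point on the bolt's axis at the middle of the second notch, 60 mm from bolt_axis towards -y; same axes. In front of the rod a notched steel guide (x -36 to -22 mm, its top 17 mm above the axis) reaches 20 mm past each notch's middle; the notches are 20 mm wide. At each end of the guide a bearing block, 39 mm high, carries the rod.
- rail_mid (a point): Middle of a fixed steel rail, 16 mm thick, that crosses above the whole bin along the deck's y on end posts: 140 mm above the bolt's axis, 25 mm up the slope from it. It stands in the way of a gripper held upright, so the tool must lean 30 to 50 degrees, its body towards the robot. Two small copper spoons hang at its +y end.
- handle_grip (a point): Centre of the red ball, 30 mm across, at the end of the bolt's handle, 85 mm from the bolt's axis: the place to pinch. The rest of the handle is a straight round steel bar, 12 mm thick, from the rod towards the robot. It turns about the bolt's axis, the ball moving in an arc; lying down, the bar rises 15 degrees from the deck's plane.
- handle (a joint): Angle of the handle about the bolt's axis, rad: 0 = lying down in a notch, grows as it is lifted, up to 1.45. It clears the guide from about 0.65 (bar 52 degrees above the deck's plane); between the notches the guide holds it up; let go over a notch it falls in by its own weight.
- bolt (a joint): Travel of the bolt along its axis, m: about 0 (up to 3 mm either way) = shot, its tip in the staple on the hatch, handle at the locking notch; grows as it is drawn towards -y of the deck; 0.06 = handle at the second notch; end stop at 0.063. It slides with about 2 N once the handle is clear.
- hatch_grip (a point): Middle of the hatch's bar handle: round steel bar 12 mm thick, 100 mm long along the deck's y, its centre 36 mm above the deck, 30 mm above the panel. The hatch is a flat blue panel 130 x 172 mm, at the bolt's +y side; the bar runs 15 mm in from its lower edge. Axes are the deck's, x up the slope. The point moves with the hatch.
- hatch (a joint): Travel of the hatch up the slope (deck's +x), m: 0 = shut, 0.08 = fully open (end stop). About 6 N slides it up; it stays where it is left. It cannot move while the bolt's tip is in its staple.
- bin: The ingredient bin, fixed: a white box 300 x 440 x 90 mm with an aluminium top (deck), tilted 25 degrees on a stand, its low side to the robot. Origin on the table under the middle of the deck, which is 165 mm up there; x horizontal away from the robot, z up. The bolt is on its right (-y) half, the hatch on its left.
- jar: Bystander: square glass storage jar with red lid, 100 x 100 x 172 mm, near the bin's +y side; origin at its underside.
- bowl: Bystander: glass bowl, 180 mm across, 85 mm high, near the bin's -y side; origin at its underside.
- spoon: Bystander: steel spoon 190 mm long lying in front of the bin.
- whisk: Bystander: brass whisk 200 mm long lying in front of the bin.
- bottle: Bystander: white bottle, 68 mm across, 190 mm high; origin at its underside.
- canister: Bystander: dark brown can with a brass band, near the bin's front left corner, 80 mm across, 130 mm high; origin at its underside.

How it is judged:
By the outcome, as a careful person would: the job done as asked, in the order asked, and still so for the second after the job is handed in, with the robot touching nothing.
It also fails if it takes over 58 s, if anything falls off the work surface, if the arm or the gripper's body presses on something with over 40 N, if the wrist force passes 120 N, or if a joint passes its speed limit or range.

ROBOT

A 6-joint arm with a two-finger parallel gripper is mounted at the origin on the work surface. World frame = base frame: x ahead of the robot, y to its left, z up, the work surface at z = 0. Lengths are in m, angles in degrees, forces in N, time in s.
With the tool pointing down it reaches from about 0.4 to 0.825 m from the base axis. Payload 7 kg.
Tool frame: the origin (TCP) lies at the very end of the fingers, on their centre line; the grasp point (between the pads) lies 19 mm behind it; x points along the fingers, z is the direction in which the jaws open and shut, and the axes are right-handed (so a half turn about x gives the same grasp; the last joint's range is limited). The gripper opens to 88 mm and grips with 3 to 60 N. Pads are 19 mm wide; open, the fingers measure 130 mm over their backs; the gripper's body (78 mm by 193 mm) begins 47 mm behind the grasp point.
Start: joints at [84.517, 20.546, 0.682, 0, -70.136, -16.507], TCP at [0.253, 0.626, 0.198] pointing down, gripper open.
Joint ranges: [-176.03, 176.03], [-82.01, 121.73], [-58.28, 71.71], [-173.87, 95.51], [-174.79, -0.11], [-173.66, 173.66]. Speed limits (degrees/s): [136.94, 136.94, 172.46, 180, 180, 180].

INTERFACE

Orientations are given as [roll, pitch, yaw] about the fixed x, y, z axes, in that order (R = Rz(yaw) Ry(pitch) Rx(roll)).
In Python, from plant import sensors, cams, workorder gives the robot as it stands. The module is installed in compiled form; this text tells all that it offers.
- The arm moves only by the shell command python3 -m handwheel 'ROWS' [OPENING] [FORCE]. ROWS is JSON, one flat list of numbers, 4 for each row, row after row: the shift along the tool's x, y, z in cm, then the turn about the tool's x in degrees. A call has exactly 10 rows; each row is the pose to reach, as a shift and turn from the pose commanded when the call began, along the tool's axes at that moment; what a row does not reach only later rows make up. A row lasts 1/8 s, in which the tool goes at most 62.5 mm and 10.7 degrees, less where a joint would pass 70% of its speed; a pose out of reach is approached as far as the arm can. A call with a gripper value outside its range is refused whole. OPENING is the finger opening in cm, from 0 to 8.76, set as the call begins (- or left out, the last holds). The fingers move at their own pace and stop on an object; FORCE is the grip in N (left out, the last holds). Time passes only in rows, so rows that repeat a pose let the fingers close, or fill a call up. It gives the time, the measured TCP pose, the force and the opening at its end, in the units of the state.
- sensors.get_state(): the state, without advancing time (a new reading comes with each control period).
- cams.capture(name): name is "scene" or "top" or "wrist"; returns a dict with "image" (400x640x3 uint8, red, green, blue), "fov_y" (degrees; the focal length in pixels is half the picture's height over the tangent of half this angle, whatever the lens; pixels are square), "cx", "cy" (the principal point, pixels), "xyz" and "rotation" of the camera in the world. Camera axes: x right, y down, z forward; pixel columns grow to the right and rows downward; lengths in m; the calibration is good to about 2 mm. A picture is of the moment at which its call begins. There is no depth.
- workorder.close_job(): hands the job in, once; it reports no verdict.
The state is a dict: "time_s": time; "joints": joint angles; "qd": joint speeds; "joint_torque": joint torques, N m; "tcp_pos": TCP position; "eef_rot": TCP orientation; "contact_force": force on the tool from outside, world axes, zero at the start; "moment": the same for the moment, N m; "gripper_width": finger opening in m.
Only numpy, scipy, OpenCV 4.12 (cv2) and the standard library are available. Lean on these libraries where they do the work, as an engineer would, in place of code of your own. Each camera call takes 0.05 s, during which the arm holds its last target.

## Working session

There is one attempt and no reset: what is moved stays moved. The work goes in short steps, Python scripts to look and compute and a shell command to move; the robot and the scene stay as the last step left them, time stands still between calls to the robot, and variables do not carry over. Pictures are saved under pics/ and viewed, and the job is handed in when it is done.

```bash
mkdir -p pics; ls; python3 - <<'E'
from plant import sensors,cams
import cv2,numpy as np
print(sensors.get_state())
for n in ["scene","top","wrist"]:
    c=cams.capture(n); cv2.imwrite(f"pics/{n}0.png",c["image"][:,:,::-1]); print(n,{k:v for k,v in c.items() if k!="image"})
    np.savez(f"{n}0.npz",**c)
E
```

```text
pics
{'time_s': 0.0, 'joints': array([ 8.45167270e+01,  2.05937416e+01,  6.33792217e-01, -1.97464074e-02,
       -7.01356101e+01, -1.65059553e+01]), 'qd': array([-0.02632047, -0.00718808, -0.04357522,  0.08880682, -0.00506319,
        0.04609741]), 'joint_torque': array([ 2.09843631e-03, -5.82705474e+01,  2.93064952e+01,  6.99726373e+00,
        7.04070000e-03, -1.56944425e-04]), 'tcp_pos': array([0.25258272, 0.62538431, 0.19719801]), 'eef_rot': array([   5.51450794,   89.90265374, -106.48144557]), 'contact_force': array([ 0.78665165, -0.27640427, -0.94276314]), 'moment': array([-0.00481467,  0.04507672,  0.02280421]), 'gripper_width': 0.08752041684081928}
scene {'fov_y': 54.13547645310587, 'cx': 321.5952740693909, 'cy': 194.21353494741354, 'xyz': array([ 0.46336767, -0.31444037,  1.26895374]), 'rotation': array([-158.1863748 ,    0.46162081,   -9.07938855])}
top {'fov_y': 50.18209421043628, 'cx': 315.4787424278129, 'cy': 196.1738226930897, 'xyz': array([0.36163522, 0.09358913, 1.76476366]), 'rotation': array([-174.15836351,    1.29521172,  -91.46898621])}
wrist {'fov_y': 64.66589308086851, 'cx': 317.29299216510236, 'cy': 197.71138215765268, 'xyz': array([0.32160833, 0.5971984 , 0.38320712]), 'rotation': array([ 1.63850737e+02, -1.34575588e-01, -1.11964842e+02])}
```

View pics/scene0.png

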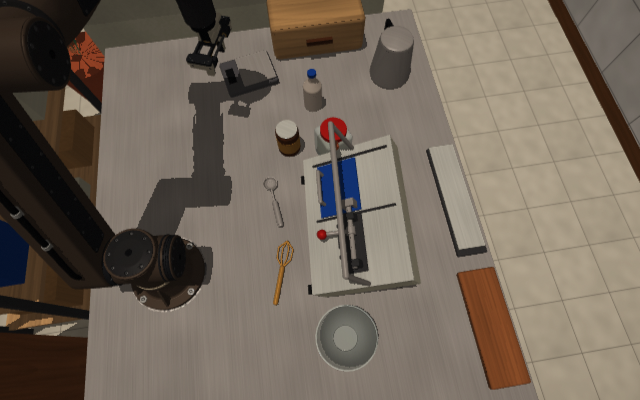

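View pics/top0.png

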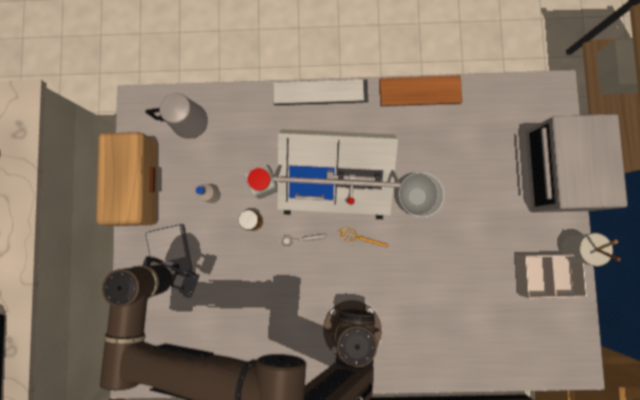

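View pics/wrist0.png

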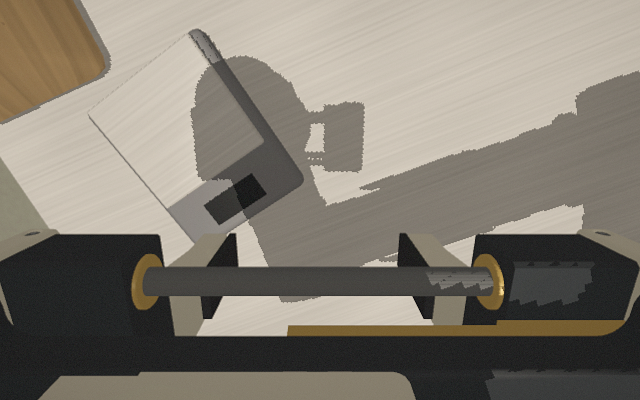

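```bash
python3 - <<'E'
import cv2
a=cv2.imread("pics/scene0.png")[110:310,260:430]; cv2.imwrite("pics/s1.png",cv2.resize(a,None,fx=3,fy=3,interpolation=cv2.INTER_CUBIC)[:600])
b=cv2.imread("pics/top0.png")[120:230,230:410]; cv2.imwrite("pics/t1.png",cv2.resize(b,None,fx=4,fy=4,interpolation=cv2.INTER_CUBIC))
E
```

```text
(no output)
```

View pics/s1.png

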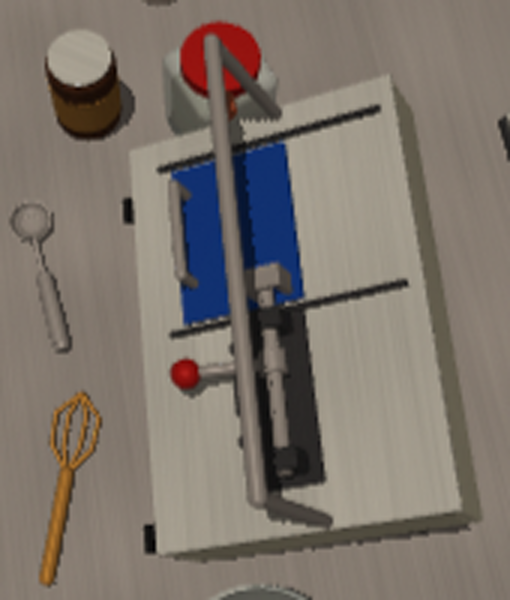

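View pics/t1.png

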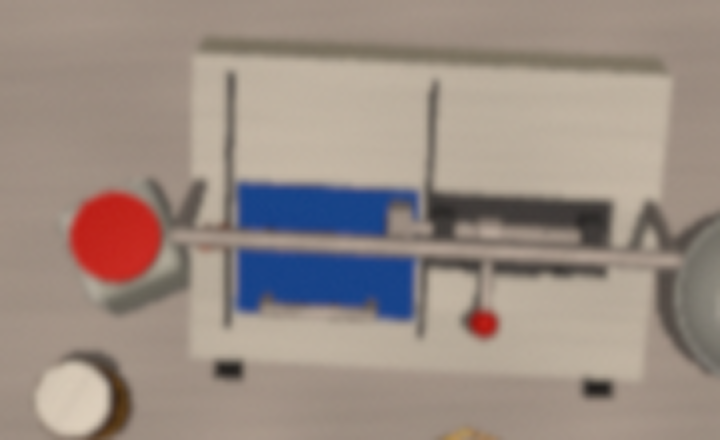

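```bash
cat > h.py <<'E'
import numpy as np, cv2
from scipy.spatial.transform import Rotation as R
from scipy.optimize import least_squares
def proj(c,P,k=None):
    P=np.atleast_2d(P); Rm=R.from_euler('xyz',c['rotation'],degrees=True).as_matrix()
    q=(P-c['xyz'])@Rm; f=200/np.tan(np.radians(float(c['fov_y'])/2))
    if k is not None:
        r=np.hypot(q[:,0],q[:,1]); th=np.arctan2(r,q[:,2]); s=th/np.maximum(r,1e-9)
        if k=='fish': return np.c_[c['cx']+f*s*q[:,0],c['cy']+f*s*q[:,1]]
    x=q[:,0]/q[:,2];y=q[:,1]/q[:,2]
    return np.c_[c['cx']+f*x,c['cy']+f*y]
def ld(n): return dict(np.load(n+'.npz'))
E
cat > fit.py <<'E'
from h import *
s=ld('scene0');t=ld('top0')
S=lambda u,v:(260+u/3,110+v/3); T=lambda u,v:(230+u/4,120+v/4)
a=np.radians(25)
# p: x y yaw | bx by | hatch low-edge x, hatch y centre
def D(p,P):
    Rm=(R.from_euler('z',p[2])*R.from_euler('y',-a)).as_matrix()
    return np.array([p[0],p[1],.165])+np.atleast_2d(P)@Rm.T
def pts(p):
    bx,by,hx,hy=p[3:7]
    c15=np.cos(np.radians(15));s15=np.sin(np.radians(15))
    return [('c++',[.15,.22,0],S(390,75),T(192,52)),('c-+',[-.15,.22,0],S(130,152),T(190,357)),('c+-',[.15,-.22,0],S(464,513),T(670,75)),('c--',[-.15,-.22,0],S(157,555),T(642,380)),
     ('ball',[bx-.085*c15,by+p[7],.026+.085*s15],S(185,374),T(484,323)),
     ('bar',[hx+.015,hy,.036],S(178,232),T(318,310)),
     ('h lo+',[hx,hy+.086,.006],S(172,172) if 0 else None,T(236,312)),('h lo-',[hx,hy-.086,.006],S(184,325),T(413,320)),
     ('h up+',[hx+.13,hy+.086,.006],S(284,145),T(238,183)),('h up-',[hx+.13,hy-.086,.006],S(303,298),None),
     ('blk-',[bx,by-.09,.026],S(288,458),T(594,232)),('blk+',[bx,by+.03,.026],S(272,318),T(442,225)),
     ('tip',[bx,by+.09,.026],None,None)]
def res(p,k,full=False):
    out=[]
    for n,P,us,ut in pts(p):
        for c,u in((s,us),(t,ut)):
            if u is not None:
                d=proj(c,D(p,P),k)[0]-u; out.append(d)
                if full: print(n,'S' if c is s else 'T',d.round(1))
    o=np.ravel(out)
    return o
if __name__=='__main__':
  for k in(None,'fish'):
    r=least_squares(res,[.6,-.1,0,0,-.08,-.1,.1,0],args=(k,),loss='soft_l1')
    print(k,r.cost,r.x.round(4)); res(r.x,k,True)
E
python3 fit.py
```

```text
None 11.541043670099665 [ 0.6043  0.0475 -0.0787  0.0025 -0.0577 -0.0988  0.0902 -0.0033]
c++ S [0.1 0. ]
c++ T [0. 0.]
c-+ S [-0.2 -0.1]
c-+ T [-0.2 -0.1]
c+- S [-0.4 -0.3]
c+- T [ 0.5 -0.2]
c-- S [0.1 0.6]
c-- T [-0.4 -0.1]
ball S [1.2 0.1]
ball T [-0.2 -0.8]
bar S [-0.1  1. ]
bar T [1.  0.4]
h lo+ T [-0.5 -0.1]
h lo- S [-0.   0.1]
h lo- T [-0.2  0.1]
h up+ S [-0.1 -1. ]
h up+ T [-0.4 -0.5]
h up- S [0.1 0.1]
blk- S [-0.6 -1.6]
blk- T [-3.1  0.3]
blk+ S [0.1 4. ]
blk+ T [2.6 0.5]
fish 18.862485376526088 [ 0.6056  0.0446 -0.0783  0.0012 -0.056  -0.1002  0.0932 -0.0024]
c++ S [-0.5  1.8]
c++ T [1.1 0.3]
c-+ S [0.3 0.7]
c-+ T [ 0.6 -0.5]
c+- S [-2.7 -2.3]
c+- T [-0.2  0.5]
c-- S [ 1.  -0.8]
c-- T [-0.4 -0.7]
ball S [1.3 0.1]
ball T [-0.2 -0.9]
bar S [0.  1.1]
bar T [1.  0.4]
h lo+ T [-0.5 -0.2]
h lo- S [0.  0.1]
h lo- T [-0.2  0.1]
h up+ S [-0.2 -0.8]
h up+ T [-0.3 -0.4]
h up- S [0. 0.]
blk- S [-0.9 -2. ]
blk- T [-3.2  0.4]
blk+ S [0.1 4.3]
blk+ T [2.8 0.5]
```

```bash
python3 - <<'E'
from h import *
M=R.from_euler('xyz',[5.51450794,89.90265374,-106.48144557],degrees=True).as_matrix();print(M.round(3))
E
python3 -m handwheel '[-1,0,0,5,-2,0,0,10,-3,0,0,10,-4,0,0,20,-5,0,0,20,-5,0,0,20,-5,0,0,20,-5,0,0,20,-5,0,0,20,-5,0,0,20]' 5 20; python3 -c "
from plant import sensors;s=sensors.get_state();print(s['joints'],s['eef_rot'])
from h import *
print(R.from_euler('xyz',s['eef_rot'],degrees=True).as_matrix().round(3))"
```

```text
[[-0.     0.927 -0.375]
 [-0.002 -0.375 -0.927]
 [-1.     0.     0.002]]
time_s: 1.4
tcp_pos: [0.2527, 0.6258, 0.248]
eef_rot: [32.5, 90.0, -99.4]
contact_force: [0.0, 0.1, -0.7]
gripper_width: 0.0498
[ 8.45170631e+01  1.91649810e+01  5.10239860e+00 -1.18934233e-03
 -7.59541694e+01 -3.64892616e+01] [ 32.54951584  89.98320851 -99.42297141]
[[-0.     0.743 -0.669]
 [-0.    -0.669 -0.743]
 [-1.     0.     0.   ]]
```

```bash
python3 -m handwheel '[-4,4,2,-4,-8,9,5,-8,-12,15,8,-12,-16,21,12,-16,-20,27,16,-20,-20,33,20,-24,-20,39,23,-28,-20,45,26,-32,-20,51,29,-36,-20,56.3,32.7,-37.5]'; cat > st.py <<'E'
from plant import sensors;s=sensors.get_state();print(s['time_s'],s['joints'].round(1),s['tcp_pos'].round(4),s['eef_rot'].round(2),s['contact_force'].round(1),s['gripper_width'])
from h import *
print(R.from_euler('xyz',s['eef_rot'],degrees=True).as_matrix().round(3))
E
python3 st.py
```

```text
time_s: 2.65
tcp_pos: [0.4281, 0.0833, 0.4471]
eef_rot: [131.9, 89.9, 37.5]
contact_force: [1.1, -0.5, 0.5]
gripper_width: 0.0497
2.65 [ 37.1  -6.6   0.5  -0.  -97.   48.5] [0.4281 0.0833 0.4471] [131.88  89.93  37.52] [ 1.1 -0.5  0.5] 0.0497248895875033
[[ 0.001  0.997 -0.076]
 [ 0.001 -0.076 -0.997]
 [-1.     0.001 -0.001]]
```

```bash
python3 -m handwheel '[-2,6,1,0,-4,12,2,0,-6,18,3,0,-8,24,4,0,-10,30,5,0,-12,36,6,0,-12,42,6,0,-12,48,6,0,-12,54,6,0,-12,60,6,0]'; python3 st.py
```

```text
time_s: 3.9
tcp_pos: [0.8409, -0.014, 0.4802]
eef_rot: [87.2, 87.0, -7.3]
contact_force: [-0.4, -0.5, 0.9]
gripper_width: 0.05
3.9 [  12.7   41.5   71.7    1.2 -117.4   73.3] [ 0.8409 -0.014   0.4802] [87.2  87.   -7.27] [-0.4 -0.5  0.9] 0.049978131106708255
[[ 0.052  0.996 -0.078]
 [-0.007 -0.078 -0.997]
 [-0.999  0.052  0.003]]
```

```bash
python3 -m handwheel '[0,6,0,0,0,12,0,0,0,18,0,0,0,24,0,0,0,30,0,0,0,36,0,0,0,42,0,0,0,48,0,0,0,54,0,0,0,60,0,0]'; python3 st.py
```

```text
time_s: 5.15
tcp_pos: [0.9669, -0.0364, 0.3354]
eef_rot: [86.2, 83.8, -8.3]
contact_force: [0.1, 0.1, 0.3]
gripper_width: 0.05
5.15 [  10.1   51.5   71.7    2.  -104.2   76. ] [ 0.9669 -0.0364  0.3354] [86.17 83.78 -8.32] [0.1 0.1 0.3] 0.05001638868028219
[[ 0.107  0.991 -0.079]
 [-0.016 -0.077 -0.997]
 [-0.994  0.108  0.007]]
```

```bash
python3 -m handwheel '[-3,-3,0,0,-6,-6,0,0,-9,-9,0,0,-12,-12,0,0,-15,-15,0,0,-18,-18,0,0,-20,-22,0,0,-20,-26,0,0,-20,-30,0,0,-20,-30,0,0]'; python3 st.py
```

```text
time_s: 6.4
tcp_pos: [0.6451, -0.0103, 0.5054]
eef_rot: [87.0, 83.5, -7.4]
contact_force: [-0.4, -0.0, 0.0]
gripper_width: 0.05
6.4 [ 18.2  11.6  25.6   2.8 -98.1  67.9] [ 0.6451 -0.0103  0.5054] [87.01 83.55 -7.44] [-0.4 -0.   0. ] 0.04996131762253538
[[ 0.111  0.991 -0.078]
 [-0.015 -0.077 -0.997]
 [-0.994  0.112  0.006]]
```

```bash
python3 -m handwheel '[-120,280,0,0,-120,280,0,0,-120,280,0,0,-120,280,0,0,-120,280,0,0,-120,280,0,0,-120,280,0,0,-120,280,0,0,-120,280,0,0,-120,280,0,0]'; python3 st.py
```

```text
time_s: 7.65
tcp_pos: [0.8688, -0.0384, 0.5061]
eef_rot: [85.7, 80.6, -8.7]
contact_force: [0.5, -0.6, -0.3]
gripper_width: 0.0503
7.65 [  11.8   40.4   71.6    3.5 -112.3   75.4] [ 0.8688 -0.0384  0.5061] [85.74 80.59 -8.75] [ 0.5 -0.6 -0.3] 0.050267383168425675
[[ 0.162  0.984 -0.079]
 [-0.025 -0.076 -0.997]
 [-0.987  0.163  0.012]]
```

```bash
python3 -m handwheel '[-180,240,0,0,-180,240,0,0,-180,240,0,0,-180,240,0,0,-180,240,0,0,-180,240,0,0,-180,240,0,0,-180,240,0,0,-180,240,0,0,-180,240,0,0]'; python3 st.py
```

```text
time_s: 8.9
tcp_pos: [0.8676, -0.0474, 0.5375]
eef_rot: [85.3, 77.3, -9.2]
contact_force: [-0.3, -0.1, 0.2]
gripper_width: 0.0497
8.9 [  11.7   38.7   71.7    4.8 -111.    76. ] [ 0.8676 -0.0474  0.5375] [85.31 77.3  -9.19] [-0.3 -0.1  0.2] 0.04967130101972613
[[ 0.217  0.973 -0.08 ]
 [-0.035 -0.075 -0.997]
 [-0.976  0.219  0.018]]
```

```bash
python3 -m handwheel '[-120,270,-60,0,-120,270,-60,0,-120,270,-60,0,-120,270,-60,0,-120,270,-60,0,-120,270,-60,0,-120,270,-60,0,-120,270,-60,0,-120,270,-60,0,-120,270,-60,0]'; python3 st.py
```

```text
time_s: 10.15
tcp_pos: [0.9287, 0.03, 0.5032]
eef_rot: [86.2, 73.8, -8.3]
contact_force: [0.3, -0.3, -0.7]
gripper_width: 0.0501
10.15 [  16.7   42.1   71.7    7.  -104.7   71.5] [0.9287 0.03   0.5032] [86.2  73.84 -8.28] [ 0.3 -0.3 -0.7] 0.05006390406621611
[[ 0.275  0.958 -0.081]
 [-0.04  -0.072 -0.997]
 [-0.961  0.278  0.018]]
```

```bash
python3 -m handwheel '[-80,280,-30,0,-80,280,-30,0,-80,280,-30,0,-80,280,-30,0,-80,280,-30,0,-80,280,-30,0,-80,280,-30,0,-80,280,-30,0,-80,280,-30,0,-80,280,-30,0]'; python3 st.py
```

```text
time_s: 11.4
tcp_pos: [0.9935, 0.0333, 0.4614]
eef_rot: [86.9, 70.2, -7.6]
contact_force: [0.7, 0.4, 0.1]
gripper_width: 0.0505
11.4 [ 16.2  45.8  71.7   7.9 -97.5  71.7] [0.9935 0.0333 0.4614] [86.88 70.2  -7.56] [0.7 0.4 0.1] 0.050510208256853255
[[ 0.336  0.938 -0.081]
 [-0.045 -0.07  -0.997]
 [-0.941  0.338  0.018]]
```

```bash
python3 -m handwheel '[-50,290,-20,0,-50,290,-20,0,-50,290,-20,0,-50,290,-20,0,-50,290,-20,0,-50,290,-20,0,-50,290,-20,0,-50,290,-20,0,-50,290,-20,0,-50,290,-20,0]'; python3 st.py
```

```text
time_s: 12.65
tcp_pos: [1.0516, 0.0193, 0.4259]
eef_rot: [87.3, 66.4, -7.1]
contact_force: [-0.9, -0.2, -0.4]
gripper_width: 0.0498
12.65 [ 14.8  49.   71.7   8.6 -90.6  72.5] [1.0516 0.0193 0.4259] [87.29 66.44 -7.12] [-0.9 -0.2 -0.4] 0.049842293107723444
[[ 0.397  0.914 -0.081]
 [-0.05  -0.066 -0.997]
 [-0.917  0.399  0.019]]
```

```bash
python3 -m handwheel '[-60,290,-20,0,-60,290,-20,0,-60,290,-20,0,-60,290,-20,0,-60,290,-20,0,-60,290,-20,0,-60,290,-20,0,-60,290,-20,0,-60,290,-20,0,-60,290,-20,0]'; python3 st.py
```

```text
time_s: 13.9
tcp_pos: [1.0718, 0.0132, 0.445]
eef_rot: [87.5, 62.6, -6.8]
contact_force: [-0.2, 0.6, -0.4]
gripper_width: 0.0502
13.9 [ 14.6  48.7  71.7   9.7 -87.2  72.8] [1.0718 0.0132 0.445 ] [87.54 62.63 -6.84] [-0.2  0.6 -0.4] 0.05015140906283104
[[ 0.456  0.886 -0.081]
 [-0.055 -0.063 -0.997]
 [-0.888  0.459  0.02 ]]
```

```bash
python3 -m handwheel '[-60,290,-20,0,-60,290,-20,0,-60,290,-20,0,-60,290,-20,0,-60,290,-20,0,-60,290,-20,0,-60,290,-20,0,-60,290,-20,0,-60,290,-20,0,-60,290,-20,0]'; python3 st.py
```

```text
time_s: 15.15
tcp_pos: [1.0766, 0.0115, 0.486]
eef_rot: [87.7, 58.8, -6.7]
contact_force: [-0.1, 0.0, -0.6]
gripper_width: 0.0501
15.15 [ 14.9  47.1  71.7  11.  -85.2  72.7] [1.0766 0.0115 0.486 ] [87.7  58.8  -6.66] [-0.1  0.  -0.6] 0.050066430407096275
[[ 0.514  0.854 -0.082]
 [-0.06  -0.059 -0.996]
 [-0.855  0.518  0.021]]
```

```bash
python3 -m handwheel '[-50,290,-20,0,-50,290,-20,0,-50,290,-20,0,-50,290,-20,0,-50,290,-20,0,-50,290,-20,0,-50,290,-20,0,-50,290,-20,0,-50,290,-20,0,-50,290,-20,0]'; python3 st.py
cat > ball.py <<'E'
from fit import *
p=least_squares(res,[.6,-.1,0,0,-.08,-.1,.1,0],args=(None,),loss='soft_l1').x
def tri(obs,x0=[.55,0,.2]):
    r=least_squares(lambda P:np.ravel([proj(c,P)[0]-u for c,u in obs]),x0); return r.x,r.fun
if __name__=='__main__':
    for c,u in((s,S(185,374)),(t,T(484,323))): pass
    P,f=tri([(s,S(185,374)),(t,T(484,323))]);print('ball',P,f.round(1))
    P2,f=tri([(s,S(178,232)),(t,T(318,310))]);print('bar',P2,f.round(1))
    Rm=(R.from_euler('z',p[2])*R.from_euler('y',-a)).as_matrix()
    o=np.array([p[0],p[1],.165]); print('deck coords',(P-o)@Rm,(P2-o)@Rm, 'model',D(p,pts(p)[4][1]),D(p,pts(p)[5][1]))
    print(Rm.round(3))
E
python3 ball.py
```

```text
time_s: 16.4
tcp_pos: [1.0791, 0.0119, 0.5288]
eef_rot: [87.8, 55.0, -6.5]
contact_force: [-0.1, 0.4, -0.2]
gripper_width: 0.0502
16.4 [ 15.3  45.5  71.7  12.4 -83.3  72.5] [1.0791 0.0119 0.5288] [87.82 54.97 -6.51] [-0.1  0.4 -0.2] 0.05019231851458421
[[ 0.57   0.817 -0.082]
 [-0.065 -0.055 -0.996]
 [-0.819  0.574  0.022]]
ball [ 0.50390926 -0.0064329   0.17970469] [-0.  0. -0. -0.]
bar [0.52160048 0.14823285 0.16172469] [ 0.1 -0.   0.   0.1]
deck coords [-0.08064027 -0.06165477  0.05382801] [-0.08327795  0.09392322  0.03521924] model [[ 0.50736994 -0.00601316  0.17486713]] [[0.52048161 0.14462736 0.16219825]]
[[ 0.904  0.079 -0.421]
 [-0.071  0.997  0.033]
 [ 0.423  0.     0.906]]
```

```bash
python3 -m handwheel '[-3.3,-5.3,0.6,0,-6.6,-10.6,1.2,0,-10,-15.9,1.8,0,-13.3,-21.2,2.4,0,-16.7,-26.5,3,0,-20,-31.8,3.6,0,-23.3,-37.1,4.2,0,-26.7,-42.4,5,0,-30,-47.7,5.6,0,-33.4,-53,6.3,0]' 5.5; python3 st.py; python3 - <<'E'
from plant import cams
from h import *
c=cams.capture('wrist');np.savez('w1.npz',**c);cv2.imwrite('pics/w1.png',c['image'][:,:,::-1])
from ball import *
for P in ([.505,-.006,.178],D(p,[p[3],p[4],.026])[0],D(p,pts(p)[5][1])[0]): print(P,proj(c,P))
E
```

```text
time_s: 17.65
tcp_pos: [0.4964, -0.0002, 0.5019]
eef_rot: [87.9, 54.9, -6.5]
contact_force: [-1.3, 1.9, 1.1]
gripper_width: 0.0551
17.65 [ 45.  -25.4 -25.4  28.8 -69.   35.1] [ 4.964e-01 -2.000e-04  5.019e-01] [87.92 54.89 -6.54] [-1.3  1.9  1.1] 0.055105211118318675
[[ 0.571  0.816 -0.084]
 [-0.065 -0.057 -0.996]
 [-0.818  0.575  0.021]]
[0.505, -0.006, 0.178] [[315.77163822 269.60007895]]
[ 0.59107594 -0.00934334  0.18962722] [[313.64280077 216.08774651]]
[0.52048161 0.14462736 0.16219825] [[223.92538466 268.68653628]]
```

View pics/w1.png

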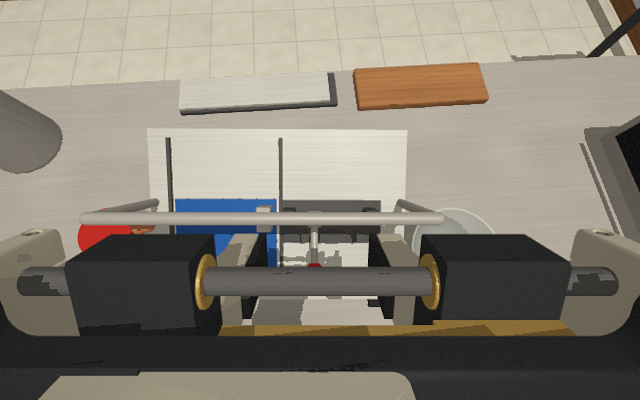

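```bash
python3 - <<'E'
from h import *
b=cv2.imread("pics/w1.png")[190:280,200:400]; cv2.imwrite("pics/w1c.png",cv2.resize(b,None,fx=4,fy=4,interpolation=cv2.INTER_CUBIC))
b=cv2.imread("pics/w1.png")[180:280,70:220]; cv2.imwrite("pics/w1d.png",cv2.resize(b,None,fx=4,fy=4,interpolation=cv2.INTER_CUBIC))
E
```

```text
(no output)
```

View pics/w1c.png

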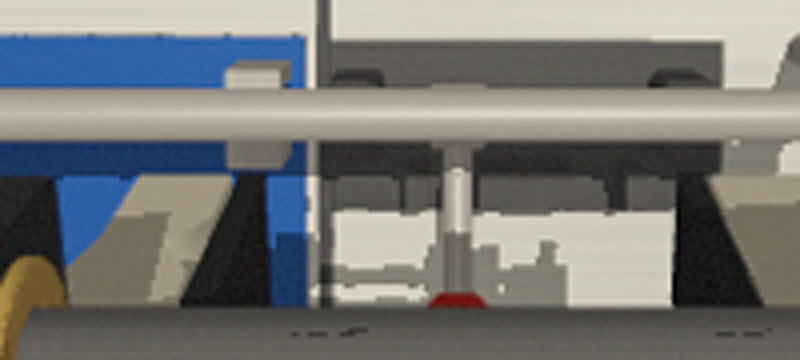

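View pics/w1d.png

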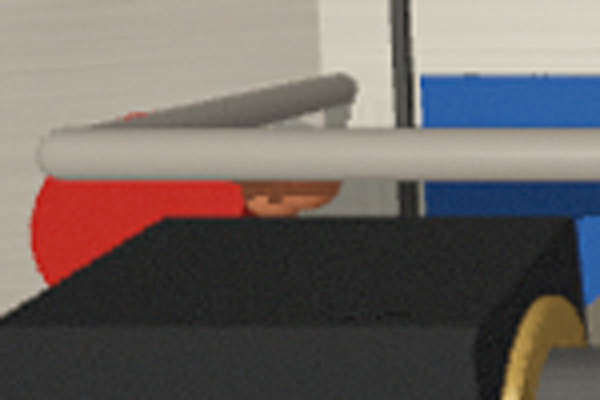

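```bash
python3 - <<'E'
from ball import *
w=ld('w1');print(200/np.tan(np.radians(float(w['fov_y'])/2)),w['xyz'],w['rotation'])
P,f=tri([(s,S(185,374)),(t,T(484,323)),(w,(314.3,274.5))]);print(P,f.round(1))
Rm=(R.from_euler('z',p[2])*R.from_euler('y',-a)).as_matrix();o=np.array([p[0],p[1],.165]);print((P-o)@Rm)
print(np.linalg.norm(P-w['xyz']))
# edges of ball in the images
for c,n,sl in((s,'scene0',(slice(215,255),slice(305,345))),(t,'top0',(slice(190,210),slice(340,362)))):
    im=cv2.imread(f'pics/{n}.png').astype(int); m=(im[...,2]>im[...,1]*1.6)&(im[...,2]>im[...,0]*1.6); mm=np.zeros_like(m); mm[sl]=m[sl]; v,u=np.nonzero(mm); print(n,u.mean(),v.mean(),u.min(),u.max(),v.min(),v.max())
E
```

```text
315.9663076575916 [0.450479   0.00725027 0.69683989] [-161.08404637   -1.22465819  -94.80074693]
[ 0.5004402  -0.00369132  0.16774404] [-1.3  0.4 -0.9  1.2  0.2 -1.3]
[-0.08902476 -0.05919448  0.04454064]
0.5315620908524481
scene0 321.32911392405066 234.29113924050634 317 326 230 239
top0 350.1081081081081 200.2972972972973 347 353 197 203
```

```bash
python3 - <<'E'
from ball import *
w=ld('w1')
P,f=tri([(s,(321.5,234.5)),(t,(350.4,200.5)),(w,(314.5,272))]);print(P,f.round(1))
Rm=(R.from_euler('z',p[2])*R.from_euler('y',-a)).as_matrix();o=np.array([p[0],p[1],.165]);print((P-o)@Rm)
Pb=P
from plant import sensors
st=sensors.get_state();M=R.from_euler('xyz',st['eef_rot'],degrees=True).as_matrix()
for d in(.12,0): 
    T_=Pb+(.019-d)*M[:,0]; print(T_, ((T_-st['tcp_pos'])@M*100).round(2))
E
```

```text
[ 0.50280405 -0.00387202  0.17186899] [-0.3  0.1 -0.2  0.8  0.  -0.5]
[-0.08513286 -0.05918874  0.0472772 ]
[0.44470835 0.00222392 0.25426274] [ 17.67 -18.22  -0.44]
[ 0.51373294 -0.00501878  0.15636918] [ 29.67 -18.22  -0.44]
```

```bash
python3 -m handwheel '[2,-4,0,0,4,-8,0,0,6,-12,0,0,8,-16,-0.3,0,11,-18,-0.4,0,14,-18.2,-0.4,0,17.6,-18.2,-0.4,0,17.6,-18.2,-0.4,0,17.6,-18.2,-0.4,0,17.6,-18.2,-0.4,0]' 5.5; python3 st.py; python3 - <<'E'
from ball import *
from plant import cams,sensors
c=cams.capture('wrist');np.savez('w2.npz',**c);cv2.imwrite('pics/w2.png',c['image'][:,:,::-1])
Pb=np.array([.5028,-.0039,.1719]);print(proj(c,Pb))
st=sensors.get_state();M=R.from_euler('xyz',st['eef_rot'],degrees=True).as_matrix()
print(((Pb+.019*M[:,0]-st['tcp_pos'])@M*100).round(2))
E
```

```text
time_s: 18.95
tcp_pos: [0.4549, 0.0045, 0.2664]
eef_rot: [88.0, 55.9, -6.2]
contact_force: [-0.0, 0.7, -0.5]
gripper_width: 0.0548
18.95 [ 47.5 -28.5 -58.2  39.2 -45.7  13.9] [0.4549 0.0045 0.2664] [88.01 55.9  -6.21] [-0.   0.7 -0.5] 0.054816096539353154
[[ 0.557  0.826 -0.08 ]
 [-0.061 -0.055 -0.997]
 [-0.828  0.56   0.019]]
[[319.53568433 200.1408167 ]]
[12.44 -1.29  0.3 ]
```

View pics/w2.png

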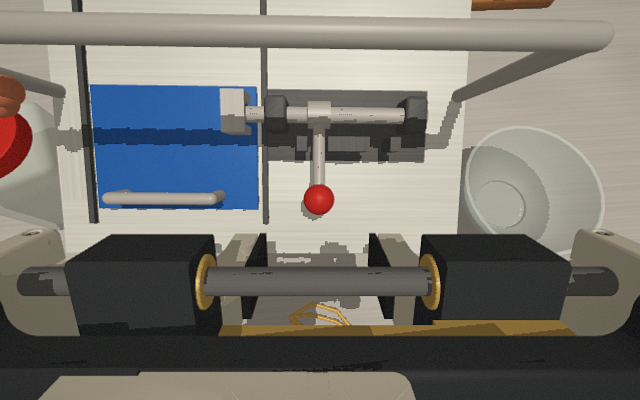

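```bash
python3 -m handwheel '[2,-0.6,0.1,0,4,-1.3,0.2,0,6,-1.3,0.2,0,8,-1.3,0.2,0,9.5,-1.3,0.2,0,11,-1.3,0.2,0,12.4,-1.3,0.2,0,12.4,-1.3,0.2,0,12.4,-1.3,0.2,0,12.4,-1.3,0.2,0]' 5.5; python3 st.py; python3 - <<'E'
from ball import *
from plant import cams,sensors
c=cams.capture('wrist');np.savez('w3.npz',**c);cv2.imwrite('pics/w3.png',c['image'][:,:,::-1])
Pb=np.array([.5028,-.0039,.1719]);print(proj(c,Pb))
st=sensors.get_state();M=R.from_euler('xyz',st['eef_rot'],degrees=True).as_matrix()
print(((Pb+.019*M[:,0]-st['tcp_pos'])@M*100).round(2))
E
```

```text
time_s: 20.25
tcp_pos: [0.5308, -0.0082, 0.1935]
eef_rot: [88.9, 59.4, -5.2]
contact_force: [0.7, -0.7, 0.9]
gripper_width: 0.055
20.25 [ 26.9 -11.7 -58.2  44.2 -22.9  20.9] [ 0.5308 -0.0082  0.1935] [88.89 59.39 -5.2 ] [ 0.7 -0.7  0.9] 0.05499019434534484
[[ 0.507  0.859 -0.074]
 [-0.046 -0.059 -0.997]
 [-0.861  0.509  0.01 ]]
[[312.81908324 274.77459122]]
[ 2.31 -3.52 -0.25]
```

View pics/w3.png

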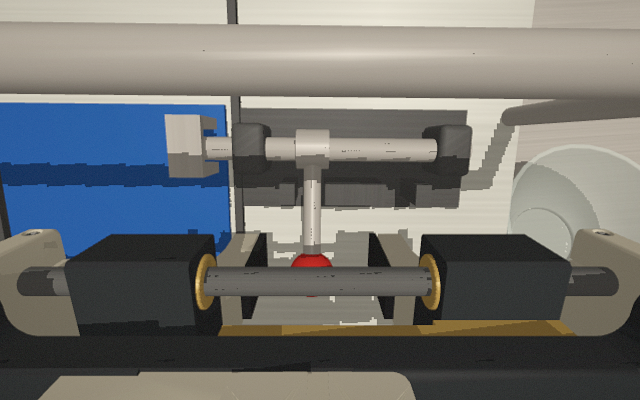

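```bash
cat > kin.py <<'E'
from h import *
data=[([84.517,20.594,.634,-.02,-70.136,-16.506],[.25258,.62538,.1972],[5.514,89.903,-106.48]),
([84.517,19.165,5.102,0,-75.954,-36.489],[.2527,.6258,.248],[32.55,89.98,-99.42]),
([37.1,-6.6,.5,0,-97,48.5],[.4281,.0833,.4471],[131.88,89.93,37.52]),
([12.7,41.5,71.7,1.2,-117.4,73.3],[.8409,-.014,.4802],[87.2,87,-7.27]),
([18.2,11.6,25.6,2.8,-98.1,67.9],[.6451,-.0103,.5054],[87.01,83.55,-7.44]),
([11.7,38.7,71.7,4.8,-111,76],[.8676,-.0474,.5375],[85.31,77.3,-9.19]),
([16.2,45.8,71.7,7.9,-97.5,71.7],[.9935,.0333,.4614],[86.88,70.2,-7.56]),
([14.9,47.1,71.7,11,-85.2,72.7],[1.0766,.0115,.486],[87.7,58.8,-6.66]),
([45,-25.4,-25.4,28.8,-69,35.1],[.4964,-.0002,.5019],[87.92,54.89,-6.54]),
([47.5,-28.5,-58.2,39.2,-45.7,13.9],[.4549,.0045,.2664],[88.01,55.9,-6.21]),
([26.9,-11.7,-58.2,44.2,-22.9,20.9],[.5308,-.0082,.1935],[88.89,59.39,-5.2])]
ry=lambda d:R.from_euler('y',d,degrees=True);rx=lambda d:R.from_euler('x',d,degrees=True)
def fk(q,k):
    r0,lat,h0,e,a,e2,b,L,s4,s6,c6,o=k
    A=R.from_euler('z',q[0],degrees=True);B=A*ry(q[1]);C=B*ry(-q[2]);W=C*rx(s4*q[3])*ry(-q[4])
    T=W*rx(s6*q[5]+c6)
    p=A.apply([r0,0,h0])+B.apply([e,0,a])+C.apply([b,lat,e2])+W.apply([L,0,o])
    return p,T
def err(k):
    o=[]
    for q,p,r in data:
        P,T=fk(q,k);o+=list((P-p)*100);o+=list((T.inv()*R.from_euler('xyz',r,degrees=True)).as_rotvec()*20)
    return np.array(o)
best=None
for s4 in(1,-1):
  for s6 in(1,-1):
   for c6 in(0,90,180,-90):
    f=lambda z:err(np.r_[z[:8],s4,s6,z[8:]])
    r=least_squares(f,[0,-.19,.3,0,.4,0,.4,.3,c6,0])
    if best is None or r.cost<best[0]: best=(r.cost,np.r_[r.x[:8],s4,s6,r.x[8:]],r.fun)
K=best[1]
if __name__=='__main__':
    print(best[0],K.round(3),abs(best[2]).max())
E
python3 kin.py
```

```text
39.98338142992626 [-9.10000e-02 -1.83000e-01  2.60000e-01  3.50000e-02  5.83000e-01
  4.40000e-02  4.12000e-01  4.71000e-01 -1.00000e+00 -1.00000e+00
 -1.80011e+02  1.17000e-01] 3.893458675562411
```

```bash
cat > kin2.py <<'E'
from kin import data,ry,rx
from h import *
def fk(q,k):
    s4,s6,c6=k[:3]; v=k[3:]
    A=R.from_euler('z',q[0],degrees=True);B=A*ry(q[1]);C=B*ry(-q[2]);Dd=C*rx(s4*q[3]);W=Dd*ry(-q[4]);T=W*rx(s6*q[5]+c6)
    p=np.array([0,0,v[0]])+A.apply([v[1],v[2],0])+B.apply([v[3],0,v[4]])+C.apply([v[5],0,v[6]])+Dd.apply([v[7],v[8],v[9]])+W.apply([v[10],v[11],v[12]])
    return p,T
def err(k,dat=data):
    o=[]
    for q,p,r in dat:
        P,T=fk(q,k);o+=list((P-p)*100);o+=list((T.inv()*R.from_euler('xyz',r,degrees=True)).as_rotvec()*20)
    return np.array(o)
best=None
for s4 in(1,-1):
  for s6 in(1,-1):
   for c6 in(0,90,180,-90):
    f=lambda z:np.r_[err(np.r_[s4,s6,z]),1e-2*z[1:]]
    r=least_squares(f,np.r_[c6,.3,0,-.19,0,.4,.4,0,0,0,0,.3,0,0])
    if best is None or r.cost<best[0]: best=(r.cost,np.r_[s4,s6,r.x],r.fun)
K=best[1]
if __name__=='__main__':
    print(best[0],K.round(3)); e=best[2][:66].reshape(-1,6); print(e.round(2))
E
python3 kin2.py
```

```text
0.013462464139545417 [-1.00000e+00 -1.00000e+00  1.79989e+02  1.98000e-01  1.00000e-03
  0.00000e+00  0.00000e+00  6.02000e-01  2.32000e-01 -1.00000e-03
  2.32000e-01 -9.60000e-02  1.00000e-03  4.06000e-01 -9.60000e-02
 -1.00000e-03]
[[-0.01  0.   -0.01  0.    0.    0.  ]
 [-0.   -0.   -0.01  0.   -0.    0.  ]
 [-0.03 -0.01  0.02 -0.01 -0.01 -0.01]
 [-0.01 -0.07 -0.03 -0.03  0.02  0.  ]
 [ 0.04  0.03 -0.    0.01 -0.01 -0.02]
 [-0.   -0.03 -0.02  0.01 -0.01 -0.01]
 [ 0.    0.01  0.02  0.01 -0.01 -0.03]
 [ 0.    0.04  0.04 -0.   -0.01 -0.03]
 [-0.03  0.05 -0.01  0.   -0.02  0.  ]
 [-0.01 -0.02  0.    0.01  0.   -0.01]
 [ 0.03 -0.03  0.01  0.    0.01 -0.02]]
```

```bash
cat > ik.py <<'E'
from kin2 import fk,K
from h import *
lo=np.array([-176,-82,-58.2,-173.8,-174.7,-.2]);hi=np.array([176,121.7,71.7,95.5,-.15,.2]);lo[5]=-173.6;hi[5]=173.6
lo+=.3;hi-=.3
def tool(lean,yaw,flip=0): # x leans along heading yaw, z ~ -y deck
    M=np.eye(3);l=np.radians(lean);y=np.radians(yaw)
    x=np.array([np.sin(l)*np.cos(y),np.sin(l)*np.sin(y),-np.cos(l)]);z=np.array([np.sin(y),-np.cos(y),0])*(1 if not flip else -1)
    return R.from_matrix(np.c_[x,np.cross(z,x),z])
def ik(p,T,q0):
    def f(q):
        P,U=fk(q,K);return np.r_[(P-p)*100,(U.inv()*T).as_rotvec()*50]
    r=least_squares(f,np.clip(q0,lo+.01,hi-.01),bounds=(lo,hi));return r.x,r.cost
if __name__=='__main__':
    ball=np.array([.5028,-.0039,.1719]);rng=np.random.default_rng(0)
    for lean in(30,35,40,45,50):
      for flip in(0,1):
        T=tool(lean,-4.5,flip);p=ball+.019*T.as_matrix()[:,0];S=[]
        for i in range(25):
            q,c=ik(p,T,rng.uniform(lo,hi))
            if c<1e-3 and not any(np.abs(q-s).max()<1 for s in S):S.append(q)
        q,c=ik(p,T,[40,-15,-50,40,-30,20]);
        print(lean,flip,'near',q.round(1),round(c,3),'sols',[list(s.round(0)) for s in S])
E
python3 ik.py
```

```text
30 0 near [ 27.6 -10.2 -57.9  39.  -22.6  24.2] 3.125 sols []
30 1 near [ 28.6  -1.6 -57.9  63.8 -23.5 173.3] 57.628 sols []
35 0 near [ 25.9 -11.5 -57.9  41.3 -21.2  24.1] 15.549 sols []
35 1 near [ 27.1  -3.3 -57.9  66.3 -23.1 173.3] 60.819 sols []
40 0 near [ 23.9 -12.8 -57.9  43.  -19.5  24.6] 37.327 sols []
40 1 near [ 25.3  -4.9 -57.9  69.  -22.4 173.3] 74.453 sols []
45 0 near [ 21.3 -14.3 -57.9  43.5 -17.1  26.8] 68.215 sols []
45 1 near [ 23.3  -6.6 -57.9  71.8 -21.5 173.3] 98.36 sols []
50 0 near [ -1.3  -6.5 -42.7 -85.9  -0.5 173.3] 15.569 sols []
50 1 near [ 21.1  -8.3 -57.9  74.7 -20.4 173.3] 132.394 sols []
```

```bash
cat > map.py <<'E'
from ik import *
def ikd(p,d,q0):
    def f(q):
        P,U=fk(q,K);return np.r_[(P-p)*100,(U.as_matrix()[:,0]-d)*50]
    r=least_squares(f,np.clip(q0,lo+.01,hi-.01),bounds=(lo,hi));return r.x,r.cost
if __name__=='__main__':
    from ball import p as bp
    Rm=(R.from_euler('z',bp[2])*R.from_euler('y',-np.radians(25))).as_matrix()
    b0=np.array([.5028,-.0039,.1719]);ax=b0-Rm@[-.0821,0,.022]
    def ballat(th,tr): 
        g=np.radians(15)+th; return ax+Rm@[-.085*np.cos(g),-tr,.085*np.sin(g)]
    rng=np.random.default_rng(1)
    seeds=[[40,-15,-50,40,-30,20],[0,-10,-45,-80,-20,100],[20,0,-40,0,-30,20],[20,-15,-50,90,-40,0],[60,-20,-50,60,-60,0],[-10,0,-50,-60,-40,90]]
    for nm,P in(('locked',ballat(0,0)),('up',ballat(.85,0)),('updrawn',ballat(.85,.06)),('second',ballat(0,.06))):
        print(nm,P.round(3))
        for lean in(10,20,30,35,40,50):
            row=[]
            for yaw in range(-75,76,15):
                l=np.radians(lean);y=np.radians(yaw);d=np.array([np.sin(l)*np.cos(y),np.sin(l)*np.sin(y),-np.cos(l)])
                row.append(min(ikd(P+.019*d,d,s)[1] for s in seeds))
            print(lean,' '.join('%7.2f'%x for x in row))
E
python3 map.py
```

```text
locked [ 0.503 -0.004  0.172]
10    0.00    0.00    0.00    0.00    0.00    0.00    0.00    0.00    0.00    0.00    0.00
20    0.00    0.00    0.00    0.00    0.00    0.00    0.00    0.00    0.00    0.00    0.00
30    0.00    0.00    0.00    1.14    3.75    2.14    0.00    0.00    0.00    0.00    0.00
35    0.00    0.00    0.48    8.53   16.74   12.66    0.80    0.00    0.00    0.00    0.00
40    0.00    0.00    4.12   10.85   11.04   31.41    3.90    0.00    0.00    0.00    0.00
50    0.00    0.06   19.26    8.38    1.92   10.85    0.97    0.00    0.00    0.00    0.00
up [ 0.52  -0.005  0.24 ]
10    0.00    0.00    0.00    0.00    0.00    0.00    0.00    0.00    0.00    0.00    0.00
20    0.00    0.00    0.00    0.00    0.00    0.00    0.00    0.00    0.00    0.00    0.00
30    0.00    0.00    0.00    0.00    0.00    0.00    0.00    0.00    0.00    0.00    0.00
35    0.00    0.00    0.00    0.00    0.56    0.19    0.00    0.00    0.00    0.00    0.00
40    0.00    0.00    0.00    2.12    8.12    6.45    0.00    0.00    0.00    0.00    0.00
50    0.00    0.00    2.59   10.36    8.08 
[... 500 characters left out ...]
0    0.00    0.00    0.00    0.00
50    0.00    0.00   10.00    1.89   26.62   25.14    0.00    0.00    0.00    0.00    0.00
second [ 0.498 -0.064  0.172]
10    0.00    0.00    0.00    0.00    0.00    0.00    0.00    0.00    0.00    0.00    0.00
20    0.00    0.00    0.00    0.00    0.00    0.00    0.00    0.00    0.00    0.00    0.00
30    0.00    0.00    0.04    2.63    3.71    0.54    0.00    0.00    0.00    0.00    0.00
35    0.00    0.00    3.34   13.21   16.99    6.73    0.00    0.00    0.00    0.00    0.00
40    0.00    0.09   11.33    4.99   27.30   18.05    0.00    0.00    0.00    0.00    0.00
50    0.00    4.87   32.04    0.31    7.43    7.39    0.00    0.00    0.00    0.00    0.00
```

```bash
python3 - <<'E'
from map import *
b=np.array([.5028,-.0039,.1719])
for off in(.015,.019,.025):
  for yaw in(-8,-5,0,5):
    r=[]
    for lean in(24,26,27,28,29,30,31):
      l=np.radians(lean);y=np.radians(yaw);d=np.array([np.sin(l)*np.cos(y),np.sin(l)*np.sin(y),-np.cos(l)])
      q,c=ikd(b+off*d,d,[27,-11,-55,44,-23,20]); r.append(round(c,3))
    print(off,yaw,r)
print(q)
E
```

```text
0.015 -8 [np.float64(0.0), np.float64(0.002), np.float64(0.234), np.float64(0.858), np.float64(1.873), np.float64(3.278), np.float64(5.072)]
0.015 -5 [np.float64(0.0), np.float64(0.0), np.float64(0.146), np.float64(0.674), np.float64(1.587), np.float64(2.885), np.float64(4.568)]
0.015 0 [np.float64(0.0), np.float64(0.0), np.float64(0.009), np.float64(0.271), np.float64(0.895), np.float64(1.879), np.float64(3.221)]
0.015 5 [np.float64(0.0), np.float64(0.0), np.float64(0.0), np.float64(0.004), np.float64(0.218), np.float64(0.749), np.float64(1.593)]
0.019 -8 [np.float64(0.0), np.float64(0.021), np.float64(0.343), np.float64(1.053), np.float64(2.151), np.float64(3.634), np.float64(5.504)]
0.019 -5 [np.float64(0.0), np.float64(0.002), np.float64(0.232), np.float64(0.844), np.float64(1.839), np.float64(3.214), np.float64(4.97)]
0.019 0 [np.float64(0.0), np.float64(0.0), np.float64(0.037), np.float64(0.379), np.float64(1.08), np.float64(2.137), np.float64(3.548)]
0.019 5 [np.float64(0.0), np.float64(0.0), np.float64(0.0), np.float64(0.025), np.float64(0.309), np.float64(0.908), np.float64(1.814)]
0.025 -8 [np.float64(0.0), np.float64(0.09), np.float64(0.544), np.float64(1.381), np.float64(2.6), np.float64(4.2), np.float64(6.181)]
0.025 -5 [np.float64(0.0), np.float64(0.039), np.float64(0.398), np.float64(1.135), np.float64(2.249), np.float64(3.738), np.float64(5.603)]
0.025 0 [np.float64(0.0), np.float64(0.0), np.float64(0.113), np.float64(0.574), np.float64(1.388), np.float64(2.553), np.float64(4.066)]
0.025 5 [np.float64(0.0), np.float64(0.0), np.float64(0.0), np.float64(0.086), np.float64(0.476), np.float64(1.173), np.float64(2.171)]
[ 24.50838241 -10.08091323 -57.9         31.93257007 -16.23552008
 -67.8079548 ]
```

```bash
python3 -m handwheel '[0,-1,-0.1,0,0,-2,-0.2,0,0,-3,-0.2,0,0,-3.6,-0.2,0,0.5,-3.6,-0.2,0,1,-3.6,-0.2,0,1.5,-3.6,-0.2,0,2,-3.6,-0.2,0,2.2,-3.6,-0.2,0,2.2,-3.6,-0.2,0]' 5.5; python3 st.py; cat > rem.py <<'E'
from ball import *
from plant import sensors
Pb=np.array([.5028,-.0039,.1719])
st=sensors.get_state();M=R.from_euler('xyz',st['eef_rot'],degrees=True).as_matrix()
print('rem',((Pb+.019*M[:,0]-st['tcp_pos'])@M*100).round(2),'lean',90-st['eef_rot'][1])
E
python3 rem.py
```

```text
time_s: 21.55
tcp_pos: [0.5215, -0.0082, 0.1756]
eef_rot: [89.5, 61.4, -4.5]
contact_force: [-0.7, -0.3, 0.5]
gripper_width: 0.0548
21.55 [ 27.5 -10.7 -58.2  40.8 -22.9  23.2] [ 0.5215 -0.0082  0.1756] [89.53 61.44 -4.53] [-0.7 -0.3  0.5] 0.05484190628486276
[[ 0.477  0.876 -0.072]
 [-0.038 -0.061 -0.997]
 [-0.878  0.478  0.004]]
rem [ 1.32 -1.84 -0.3 ] lean 28.55823779824091
```

```bash
python3 -m handwheel '[0,-1,-0.2,0,0,-2,-0.3,0,0,-3,-0.3,0,0.5,-3.4,-0.3,0,1,-3.4,-0.3,0,1.5,-3.4,-0.3,0,2,-3.4,-0.3,0,2.4,-3.4,-0.3,0,2.4,-3.4,-0.3,0,2.4,-3.4,-0.3,0]' 5.5; python3 st.py;python3 rem.py
```

```text
time_s: 22.8
tcp_pos: [0.5137, -0.0065, 0.158]
eef_rot: [90.5, 63.3, -3.4]
contact_force: [-0.7, -0.3, -0.3]
gripper_width: 0.0548
22.8 [ 27.9  -9.5 -58.2  37.8 -22.4  25.3] [ 0.5137 -0.0065  0.158 ] [90.51 63.33 -3.42] [-0.7 -0.3 -0.3] 0.054803495164507
[[ 0.448  0.891 -0.068]
 [-0.027 -0.062 -0.998]
 [-0.894  0.449 -0.004]]
rem [ 0.16 -0.37 -0.19] lean 26.665562822665358
```

```bash
python3 -m handwheel '[0.3,-0.7,-0.2,0,0.3,-0.7,-0.2,0,0.3,-0.7,-0.2,0,0.3,-0.7,-0.2,0,0.3,-0.7,-0.2,0,0.3,-0.7,-0.2,0,0.3,-0.7,-0.2,0,0.3,-0.7,-0.2,0,0.3,-0.7,-0.2,0,0.3,-0.7,-0.2,0]' 2 15; python3 st.py;python3 rem.py; python3 - <<'E'
from plant import cams
import cv2
c=cams.capture('wrist');cv2.imwrite('pics/w4.png',c['image'][:,:,::-1])
E
```

```text
time_s: 24.05
tcp_pos: [0.511, -0.0044, 0.1559]
eef_rot: [90.7, 63.7, -3.2]
contact_force: [-0.2, 1.3, 0.8]
gripper_width: 0.0199
24.05 [ 28.5  -9.5 -58.2  37.1 -22.7  25.4] [ 0.511  -0.0044  0.1559] [90.72 63.67 -3.17] [-0.2  1.3  0.8] 0.019889348026070824
[[ 0.443  0.894 -0.067]
 [-0.025 -0.062 -0.998]
 [-0.896  0.444 -0.006]]
rem [ 0.1  -0.03 -0.01] lean 26.331544577711874
```

View pics/w4.png

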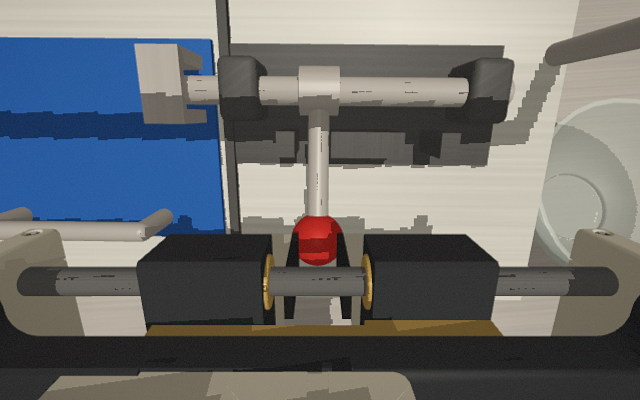

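```bash
python3 - <<'E'
from ball import *
from plant import cams,sensors
c=cams.capture('wrist');np.savez('w4.npz',**c);print(c['xyz'],c['rotation'])
st=sensors.get_state();M=R.from_euler('xyz',st['eef_rot'],degrees=True).as_matrix()
t0=st['tcp_pos']
for k in(0,-.019,-.04): print(k,proj(c,t0+k*M[:,0]),np.linalg.norm(t0+k*M[:,0]-c['xyz']))
Pb=np.array([.5028,-.0039,.1719]);print(proj(c,Pb),np.linalg.norm(Pb-c['xyz']))
for n in('scene','top'):
    d=cams.capture(n);np.savez(n+'4.npz',**d)
    im=d['image'];cv2.imwrite('pics/%s4.png'%n,cv2.resize(im[180:290,270:400] if n=='scene' else im[170:240,310:400],None,fx=6 if n=='top' else 5,fy=6 if n=='top' else 5,interpolation=cv2.INTER_CUBIC)[:,:,::-1]);print(proj(d,Pb),proj(d,t0))
E
```

```text
[ 0.49484229 -0.00498301  0.35561084] [-169.84018513    0.28950643  -93.78598403]
0 [[316.36365452 228.43153695]] 0.2003762711076806
-0.019 [[316.27719826 240.7530311 ]] 0.18286098507983273
-0.04 [[316.15884221 257.62079103]] 0.16388730789482964
[[316.11770191 240.47246446]] 0.18388630135987347
[[321.17213077 234.6341231 ]] [[324.00907822 235.88414236]]
[[350.20632042 201.25415793]] [[350.03226693 199.46851228]]
```

View pics/scene4.png

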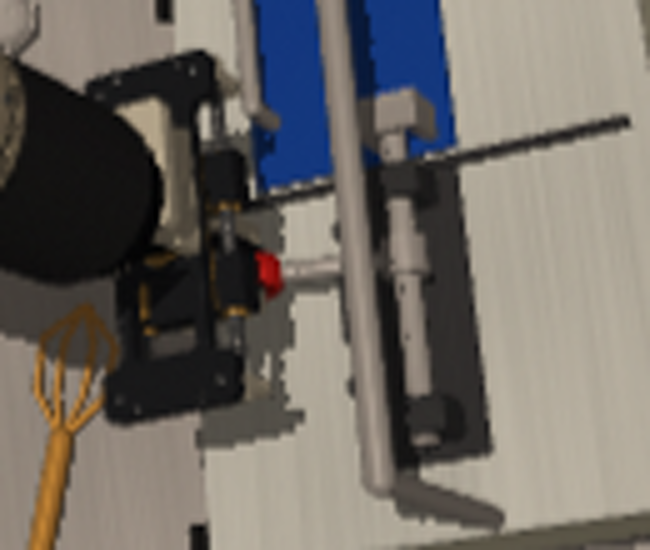

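```bash
python3 - <<'E'
from ball import *
w=ld('w4');im=w['image'].astype(int);m=(im[...,0]>im[...,1]*1.8)&(im[...,0]>im[...,2]*1.8)&(im[...,0]>60);m[:200]=0;m[:,:270]=0;m[:,370:]=0
v,u=np.nonzero(m);print(u.min(),u.max(),v.min(),v.max())
cv2.imwrite('pics/w4c.png',cv2.resize(w['image'][190:340,240:400],None,fx=4,fy=4,interpolation=cv2.INTER_CUBIC)[:,:,::-1])
E
```

```text
292 341 216 265
```

View pics/w4c.png

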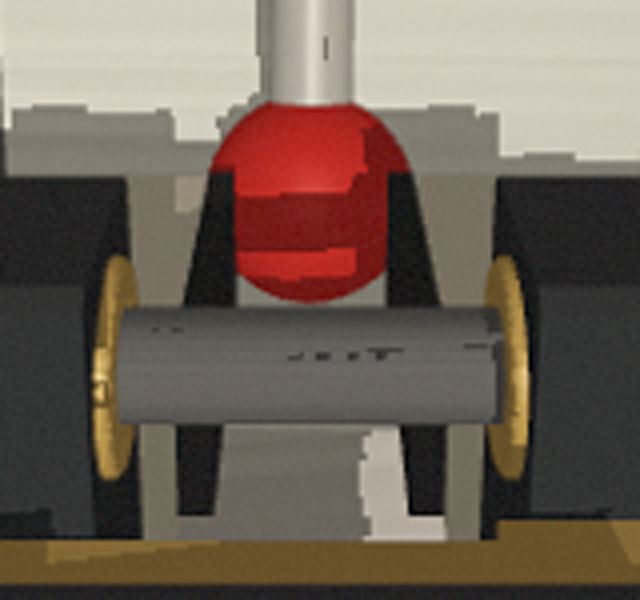

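View pics/top4.png

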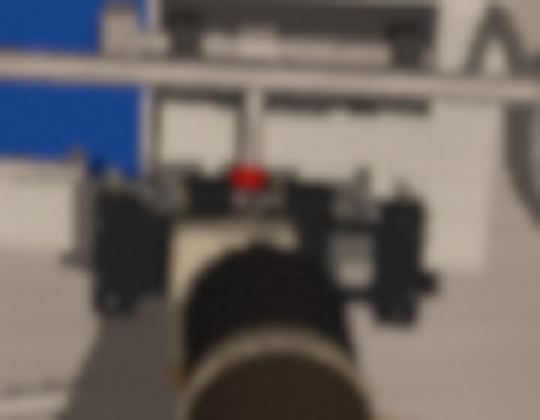

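```bash
cat > arc.py <<'E'
from map import *
from ball import p as bp
from plant import sensors
Rm=(R.from_euler('z',bp[2])*R.from_euler('y',-np.radians(25))).as_matrix()
b0=np.array([.5028,-.0039,.1719]);ax=b0-Rm@[-.0821,0,.022]
def ballat(th,tr): 
    g=np.radians(15)+th; return ax+Rm@[-.085*np.cos(g),-tr,.085*np.sin(g)]
st=sensors.get_state();T=R.from_euler('xyz',st['eef_rot'],degrees=True);M=T.as_matrix()
if __name__=='__main__':
    q=st['joints']
    print('lean',90-st['eef_rot'][1])
    for th,tr in[(0,0),(.1,0),(.2,0),(.3,0),(.4,0),(.5,0),(.6,0),(.7,0),(.75,0),(.8,0),(.75,.06),(.4,.06),(0,.06)]:
        P=ballat(th,tr)+.019*M[:,0]; q2,c=ik(P,T,q)
        print(th,tr,((P-st['tcp_pos'])@M*100).round(2),'ikcost',round(c,3))
E
python3 arc.py
```

```text
lean 26.329338513547235
0 0 [ 0.1  -0.02 -0.01] ikcost 0.01
0.1 0 [-0.7   0.26 -0.01] ikcost 0.0
0.2 0 [-1.47  0.61 -0.02] ikcost 0.0
0.3 0 [-2.2   1.05 -0.02] ikcost 0.0
0.4 0 [-2.89  1.55 -0.03] ikcost 0.0
0.5 0 [-3.52  2.12 -0.03] ikcost 0.0
0.6 0 [-4.09  2.75 -0.03] ikcost 0.0
0.7 0 [-4.59  3.43 -0.03] ikcost 0.0
0.75 0 [-4.82  3.79 -0.03] ikcost 0.0
0.8 0 [-5.03  4.16 -0.03] ikcost 0.0
0.75 0.06 [-4.88  3.74  5.97] ikcost 0.0
0.4 0.06 [-2.95  1.5   5.97] ikcost 0.0
0 0.06 [ 0.04 -0.07  5.99] ikcost 0.0
```

```bash
python3 -m handwheel '[0,0,0,0,0,0,0,0,0,0,0,0,0,0,0,0,-0.7,0.26,0,0,-1.1,0.42,0,0,-1.47,0.61,0,0,-1.83,0.82,0,0,-2.2,1.05,0,0,-2.2,1.05,0,0]' 0.5 20; python3 st.py; python3 - <<'E'
from plant import cams
import cv2
c=cams.capture('wrist');cv2.imwrite('pics/w5.png',c['image'][:,:,::-1])
E
python3 arc.py
```

```text
time_s: 25.5
tcp_pos: [0.5108, -0.0044, 0.1806]
eef_rot: [90.8, 63.6, -3.1]
contact_force: [0.3, -0.7, -0.5]
gripper_width: 0.0053
25.5 [ 30.6 -11.5 -54.6  31.5 -28.1  30. ] [ 0.5108 -0.0044  0.1806] [90.76 63.65 -3.14] [ 0.3 -0.7 -0.5] 0.005309600394138088
[[ 0.443  0.894 -0.067]
 [-0.024 -0.062 -0.998]
 [-0.896  0.444 -0.006]]
lean 26.334652080640765
0 0 [ 2.3  -1.08 -0.01] ikcost 0.011
0.1 0 [ 1.5  -0.8  -0.01] ikcost 0.0
0.2 0 [ 0.73 -0.44 -0.02] ikcost 0.0
0.3 0 [ 0.   -0.01 -0.02] ikcost 0.0
0.4 0 [-0.68  0.5  -0.02] ikcost 0.0
0.5 0 [-1.31  1.07 -0.03] ikcost 0.0
0.6 0 [-1.88  1.7  -0.03] ikcost 0.0
0.7 0 [-2.39  2.38 -0.03] ikcost 0.0
0.75 0 [-2.61  2.74 -0.03] ikcost 0.0
0.8 0 [-2.82  3.11 -0.02] ikcost 0.0
0.75 0.06 [-2.68  2.69  5.97] ikcost 0.0
0.4 0.06 [-0.75  0.45  5.98] ikcost 0.0
0 0.06 [ 2.24 -1.13  5.99] ikcost 0.0
```

View pics/w5.png

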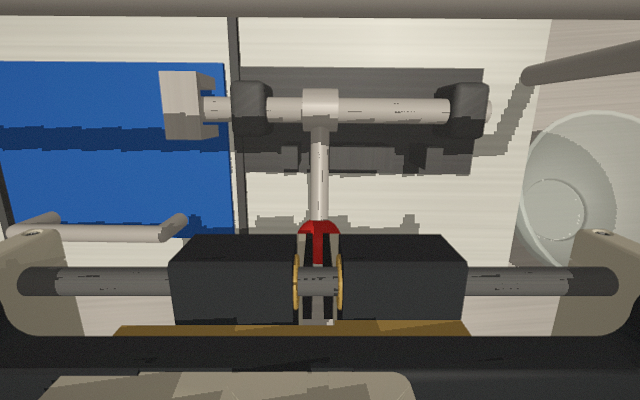

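```bash
python3 - <<'E'
from ball import *
obs=[(s,(321.5,234.5)),(t,(350.4,200.5))]
for n,r in(('w2',(180,225,290,345)),('w4',(200,275,270,370))):
    w=ld(n);im=w['image'].astype(int);m=(im[...,0]>im[...,1]*1.8)&(im[...,0]>im[...,2]*1.8)&(im[...,0]>50);k=np.zeros_like(m);k[r[0]:r[1],r[2]:r[3]]=m[r[0]:r[1],r[2]:r[3]]
    v,u=np.nonzero(k);c=((u.min()+u.max())/2+.5,(v.min()+v.max())/2+.5);print(n,u.min(),u.max(),v.min(),v.max(),c)
    rad=((u.max()-u.min()+1)+(v.max()-v.min()+1))/4;print('dist',316*.015/rad); obs.append((w,c))
for sel in([0,1,2,3],[2,3],[0,2,3],[0,1,2],[0,1,3]):
    P,f=tri([obs[i] for i in sel]);print(sel,P.round(4),f.round(1))
w=ld('w2');print(np.linalg.norm(np.array([.5028,-.0039,.1719])-w['xyz']))
E
```

```text
w2 304 333 184 214 (np.float64(319.0), np.float64(199.5))
dist 0.31081967213114753
w4 292 341 216 265 (np.float64(317.0), np.float64(241.0))
dist 0.18960000000000002
[0, 1, 2, 3] [ 0.5025 -0.0041  0.1744] [-0.4 -0.  -0.1  0.8  0.9  0.1 -0.5 -0.3]
[2, 3] [ 0.5024 -0.0041  0.1748] [ 0.9  0.1 -0.5 -0.1]
[0, 2, 3] [ 0.5025 -0.0041  0.1744] [-0.4 -0.   0.9  0.2 -0.5 -0.2]
[0, 1, 2] [ 0.5041 -0.0036  0.1701] [ 0.1  0.1 -0.3  0.4  0.  -0.1]
[0, 1, 3] [ 0.5024 -0.0044  0.1755] [-0.4 -0.   0.   0.8  0.  -0.2]
0.30434640466637913
```

```bash
python3 - <<'E'
from ball import *
from arc import ballat
from plant import cams,sensors
st=sensors.get_state();M=R.from_euler('xyz',st['eef_rot'],degrees=True).as_matrix();g=st['tcp_pos']-.019*M[:,0]
for n in('wrist','scene'):
    d=cams.capture(n);np.savez(n+'5.npz',**d)
    im=d['image']
    cv2.imwrite('pics/%s5.png'%n,cv2.resize(im[180:290,270:400] if n=='scene' else im[190:340,240:400],None,fx=4,fy=4,interpolation=cv2.INTER_CUBIC)[:,:,::-1]);
    for nm,P in(('rest',ballat(0,0)),('up',ballat(.3,0)),('grasp',g),('tcp',st['tcp_pos'])): print(n,nm,proj(d,P),np.linalg.norm(P-d['xyz']))
E
```

```text
wrist rest [[316.29003503 241.53260543]] 0.20828222969583823
wrist up [[315.90961807 240.8620154 ]] 0.18288206840553947
wrist grasp [[316.27479801 240.74637466]] 0.18283947515334614
wrist tcp [[316.36118156 228.4232333 ]] 0.20035467976241078
scene rest [[321.17104076 234.63439154]] 1.1408423310275728
scene up [[320.87118216 232.18569324]] 1.1164338622936218
scene grasp [[320.90020753 232.25027193]] 1.1163345223780348
scene tcp [[323.86869105 233.61625923]] 1.1328831751685036
```

View pics/wrist5.png

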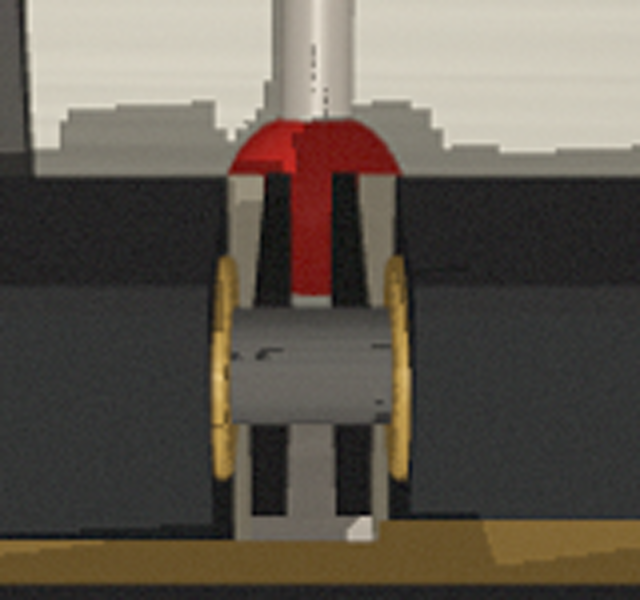

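View pics/scene5.png

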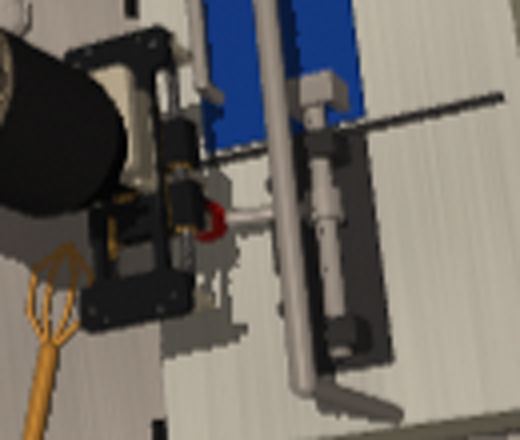

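```bash
python3 - <<'E'
from ball import *
import json
d=ld('wrist5');Rc=R.from_euler('xyz',d['rotation'],degrees=True).as_matrix();f=316
from plant import sensors
st=sensors.get_state();M=R.from_euler('xyz',st['eef_rot'],degrees=True).as_matrix()
for u,v,z in((316,233,.166),(316,235,.172),(316,318,.136)):
    q=np.array([(u-d['cx'])/f*z,(v-d['cy'])/f*z,z]);P=d['xyz']+Rc@q;print((u,v,z),'tool coords',((P-st['tcp_pos'])@M*1000).round(1))
for x,y in((0,0),(0,.0095),(0,-.0095),(-.02,.0095),(-.047-.019,.0095)):
    P=st['tcp_pos']+M@[x,y,0];q=(P-d['xyz'])@Rc;print(x,y,'depth',q[2].round(3),proj(d,P).round(1))
E
cat pics/x 2>/dev/null; python3 -c "
import cv2,numpy as np
d=np.load('w3.npz');cv2.imwrite('pics/w3c.png',cv2.resize(d['image'][215:345,200:440],None,fx=3,fy=3,interpolation=cv2.INTER_CUBIC)[:,:,::-1])"
```

```text
(316, 233, 0.166) tool coords [-32.1  10.4  -0.3]
(316, 235, 0.172) tool coords [-26.8   7.1  -0.3]
(316, 318, 0.136) tool coords [-70.1 -13.1  -0.1]
0 0 depth 0.2 [[316.6 228.8]]
0 0.0095 depth 0.197 [[316.6 214.6]]
0 -0.0095 depth 0.202 [[316.6 242.6]]
-0.02 0.0095 depth 0.178 [[316.6 226.3]]
-0.066 0.0095 depth 0.134 [[316.3 265.9]]
```

View pics/w3c.png

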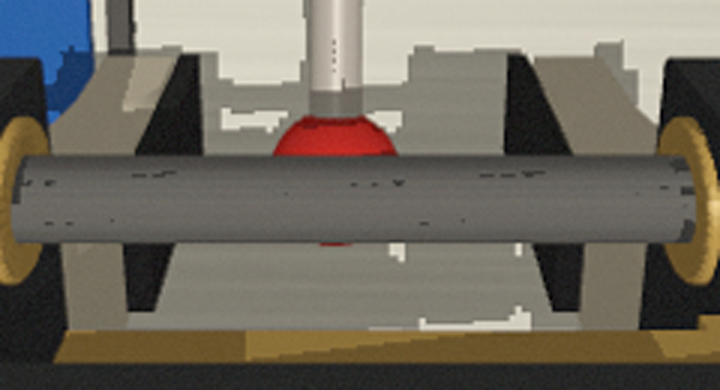

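```bash
python3 - <<'E'
from ball import *
tcp=np.array([.25258,.62538,.1972]);M=R.from_euler('xyz',[5.51450794,89.90265374,-106.48144557],degrees=True).as_matrix()
for c,n,(a0,b0) in((s,'scene0',(10,160)),(t,'top0',(240,140))):
    im=c['image'][a0:a0+80,b0:b0+100].copy();k=6;im=cv2.resize(im,None,fx=k,fy=k,interpolation=cv2.INTER_CUBIC)[:,:,::-1].copy()
    for z in(.044,-.044):
      for x in (0,-.03,-.066):
        u,v=proj(c,tcp+M@[x,0,z])[0];cv2.circle(im,(int((u-b0)*k),int((v-a0)*k)),4,(0,255,0) if x==0 else (0,0,255) if x==-.03 else (255,0,255),-1)
    cv2.imwrite(f'pics/{n}_g.png',im)
w=ld('wrist0')
for y in(-.0095,0,.0095):
  for x in(0,-.03,-.066): print(x,y,proj(w,tcp+M@[x,y,.044]).round(0),proj(w,tcp+M@[x,y,-.044]).round(0))
E
```

```text
0 -0.0095 [[385. 243.]] [[247. 243.]]
-0.03 -0.0095 [[396. 266.]] [[236. 266.]]
-0.066 -0.0095 [[416. 306.]] [[215. 306.]]
0 0 [[386. 229.]] [[246. 229.]]
-0.03 0 [[397. 250.]] [[234. 250.]]
-0.066 0 [[418. 287.]] [[213. 287.]]
0 0.0095 [[387. 215.]] [[245. 215.]]
-0.03 0.0095 [[399. 234.]] [[233. 234.]]
-0.066 0.0095 [[420. 267.]] [[211. 267.]]
```

View pics/scene0_g.png

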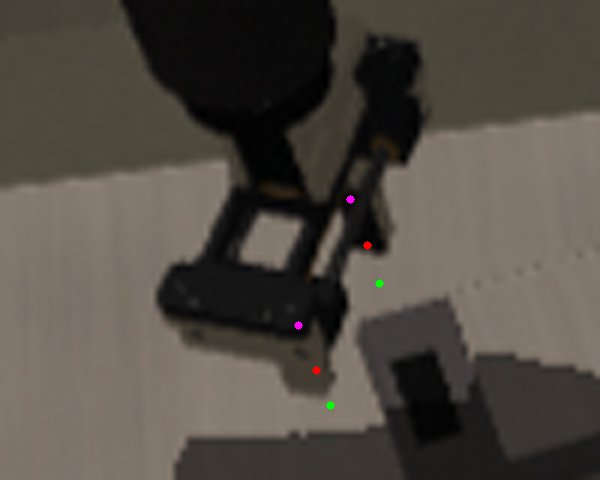

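View pics/top0_g.png

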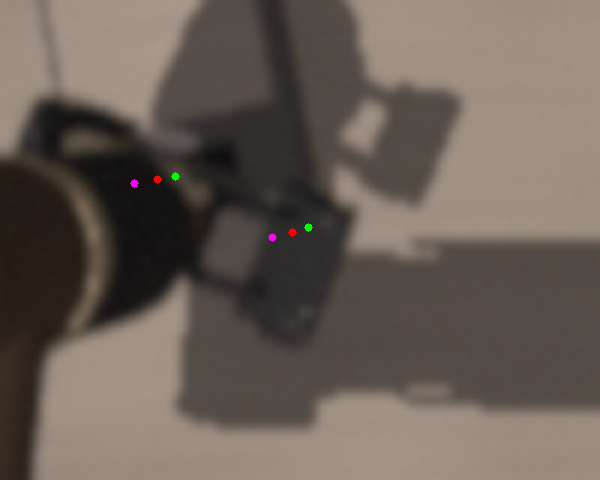

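```bash
python3 -m handwheel '[0,0,0,0,0,-0.4,0,0,0,-0.8,0,0,0.5,-1.2,0,0,1.5,-1.2,0,0,2.5,-1.2,0,0,3.5,-1.3,0,0,4.5,-1.5,0,0,5,-1.5,0,0,5,-1.5,0,0]' 5.5; python3 st.py; sed -i 's/\.019\*M/.045*M/' rem.py arc.py; python3 rem.py; python3 - <<'E'
from plant import cams
import cv2
c=cams.capture('wrist');cv2.imwrite('pics/w6.png',c['image'][:,:,::-1][150:350,180:460])
E
```

```text
time_s: 26.9
tcp_pos: [0.5238, -0.0064, 0.1368]
eef_rot: [91.2, 64.6, -2.7]
contact_force: [-0.1, -0.0, 0.7]
gripper_width: 0.055
26.9 [ 25.7  -6.  -58.2  38.6 -19.   25.8] [ 0.5238 -0.0064  0.1368] [91.18 64.6  -2.68] [-0.1 -0.   0.7] 0.05495232335264571
[[ 0.429  0.901 -0.065]
 [-0.02  -0.063 -0.998]
 [-0.903  0.429 -0.009]]
rem [ 0.42 -0.41 -0.14] lean 25.40338347549195
```

View pics/w6.png

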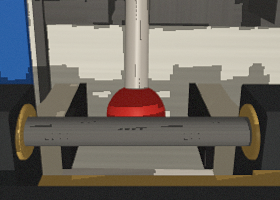

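```bash
python3 -m handwheel '[0.7,-0.9,-0.1,0,0.7,-0.9,-0.1,0,0.7,-0.9,-0.1,0,0.7,-0.9,-0.1,0,0.7,-0.9,-0.1,0,0.7,-0.9,-0.1,0,0.7,-0.9,-0.1,0,0.7,-0.9,-0.1,0,0.7,-0.9,-0.1,0,0.7,-0.9,-0.1,0]' 1 20; python3 st.py; python3 rem.py; python3 arc.py
```

```text
time_s: 28.2
tcp_pos: [0.5216, -0.0054, 0.1323]
eef_rot: [91.6, 65.1, -2.2]
contact_force: [-2.3, 1.3, 1.9]
gripper_width: 0.0289
28.2 [ 25.8  -5.7 -58.2  37.8 -18.9  26.4] [ 0.5216 -0.0054  0.1323] [91.59 65.06 -2.2 ] [-2.3  1.3  1.9] 0.028877034627419477
[[ 0.421  0.905 -0.064]
 [-0.016 -0.063 -0.998]
 [-0.907  0.422 -0.012]]
rem [ 0.11 -0.04 -0.08] lean 24.94020572822761
lean 24.94020572822761
0 0 [ 0.11 -0.04 -0.08] ikcost 0.011
0.1 0 [-0.7   0.22 -0.09] ikcost 0.0
0.2 0 [-1.48  0.56 -0.1 ] ikcost 0.0
0.3 0 [-2.22  0.97 -0.11] ikcost 0.0
0.4 0 [-2.91  1.46 -0.12] ikcost 0.0
0.5 0 [-3.56  2.01 -0.12] ikcost 0.0
0.6 0 [-4.14  2.63 -0.13] ikcost 0.0
0.7 0 [-4.67  3.3  -0.13] ikcost 0.0
0.75 0 [-4.9   3.65 -0.13] ikcost 0.0
0.8 0 [-5.12  4.02 -0.13] ikcost 0.0
0.75 0.06 [-5.    3.6   5.87] ikcost 0.0
0.4 0.06 [-3.02  1.41  5.88] ikcost 0.0
0 0.06 [ 0.01 -0.09  5.92] ikcost 0.0
```

```bash
python3 -m handwheel '[-0.4,0.12,0,0,-0.8,0.26,0,0,-1.55,0.58,0,0,-2.3,1.0,0,0,-3,1.5,0,0,-3.65,2.05,0,0,-4.25,2.67,0,0,-4.78,3.34,0,0,-5,3.7,0,0,-5,3.7,0,0]'; python3 st.py; python3 arc.py | tail -5; python3 - <<'E'
from plant import cams
import cv2
c=cams.capture('wrist');cv2.imwrite('pics/w7.png',c['image'][:,:,::-1])
E
```

```text
time_s: 29.45
tcp_pos: [0.5339, -0.0074, 0.1933]
eef_rot: [91.5, 65.1, -2.3]
contact_force: [-6.0, 2.8, 3.0]
gripper_width: 0.0288
29.45 [ 28.7  -8.7 -48.   24.6 -31.4  38.6] [ 0.5339 -0.0074  0.1933] [91.55 65.09 -2.29] [-6.   2.8  3. ] 0.028841912160247195
[[ 0.421  0.905 -0.064]
 [-0.017 -0.063 -0.998]
 [-0.907  0.421 -0.011]]
0.75 0 [ 0.11 -0.04 -0.17] ikcost 0.0
0.8 0 [-0.1   0.33 -0.17] ikcost 0.0
0.75 0.06 [ 0.02 -0.09  5.83] ikcost 0.0
0.4 0.06 [ 2.   -2.28  5.84] ikcost 0.0
0 0.06 [ 5.03 -3.78  5.88] ikcost 0.0
```

View pics/w7.png

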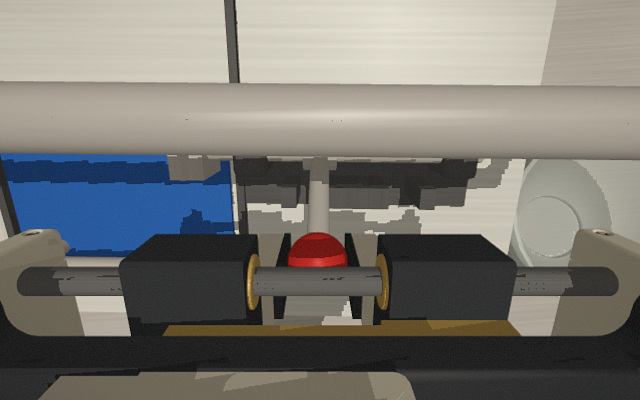

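```bash
python3 -m handwheel '[0,0,0.6,0,0,0,1.3,0,0,0,2,0,0,0,2.7,0,0,-0.02,3.4,0,0,-0.03,4.1,0,-0.05,-0.04,4.8,0,-0.07,-0.05,5.4,0,-0.1,-0.05,5.9,0,-0.1,-0.05,5.9,0]'; python3 st.py; python3 arc.py | tail -3; python3 - <<'E'
from plant import cams
import cv2,numpy as np
c=cams.capture('wrist');cv2.imwrite('pics/w8.png',c['image'][:,:,::-1]);np.savez('w8.npz',**c)
E
```

```text
time_s: 30.75
tcp_pos: [0.5294, -0.0656, 0.1934]
eef_rot: [91.7, 65.0, -2.1]
contact_force: [-9.1, 8.2, 4.7]
gripper_width: 0.0286
30.75 [ 20.7  -8.8 -46.   18.5 -31.   51.4] [ 0.5294 -0.0656  0.1934] [91.72 65.04 -2.09] [-9.1  8.2  4.7] 0.028617771355892368
[[ 0.422  0.905 -0.064]
 [-0.015 -0.063 -0.998]
 [-0.907  0.422 -0.013]]
0.75 0.06 [ 0.12 -0.05 -0.02] ikcost 0.0
0.4 0.06 [ 2.1  -2.25  0.  ] ikcost 0.0
0 0.06 [ 5.13 -3.75  0.04] ikcost 0.0
```

View pics/w8.png

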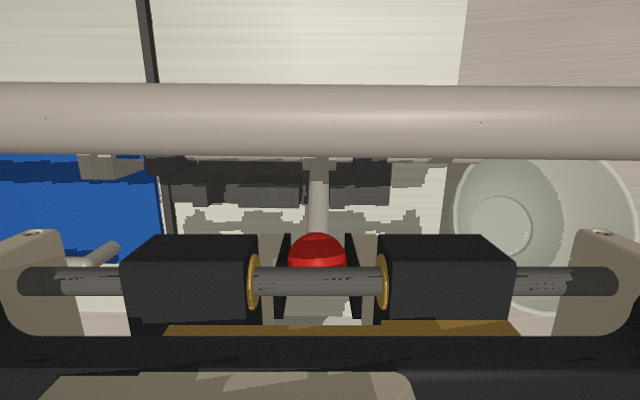

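```bash
python3 - <<'E'
from h import *
c=ld('w8');cv2.imwrite('pics/w8c.png',cv2.resize(c['image'][150:260,150:410],None,fx=3,fy=3,interpolation=cv2.INTER_CUBIC)[:,:,::-1])
E
```

```text
(no output)
```

View pics/w8c.png

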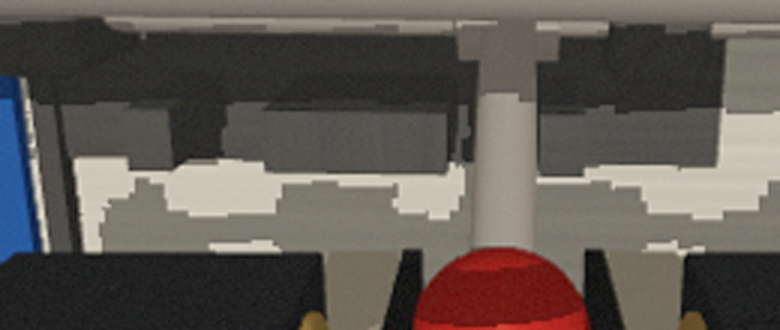

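```bash
python3 -m handwheel '[0,0,-0.15,0,0,0,-0.3,0,0.76,-1.02,-0.3,0,1.34,-1.64,-0.3,0,1.99,-2.19,-0.3,0,2.68,-2.68,-0.3,0,3.42,-3.09,-0.3,0,4.2,-3.43,-0.3,0,4.6,-3.56,-0.3,0,4.6,-3.56,-0.3,0]'; python3 st.py; python3 arc.py | tail -3; python3 - <<'E'
from plant import cams
import cv2,numpy as np
c=cams.capture('wrist');cv2.imwrite('pics/w9.png',c['image'][:,:,::-1]);np.savez('w9.npz',**c)
E
```

```text
time_s: 32.05
tcp_pos: [0.5169, -0.0612, 0.1363]
eef_rot: [91.6, 65.1, -2.2]
contact_force: [0.1, 0.9, 0.1]
gripper_width: 0.0284
32.05 [ 19.9  -6.2 -55.4  28.2 -19.6  41.4] [ 0.5169 -0.0612  0.1363] [91.59 65.07 -2.19] [0.1 0.9 0.1] 0.028390713160519134
[[ 0.421  0.905 -0.063]
 [-0.016 -0.062 -0.998]
 [-0.907  0.421 -0.012]]
0.75 0.06 [-4.53  3.51  0.28] ikcost 0.0
0.4 0.06 [-2.55  1.31  0.29] ikcost 0.0
0 0.06 [ 0.48 -0.19  0.33] ikcost 0.0
```

View pics/w9.png

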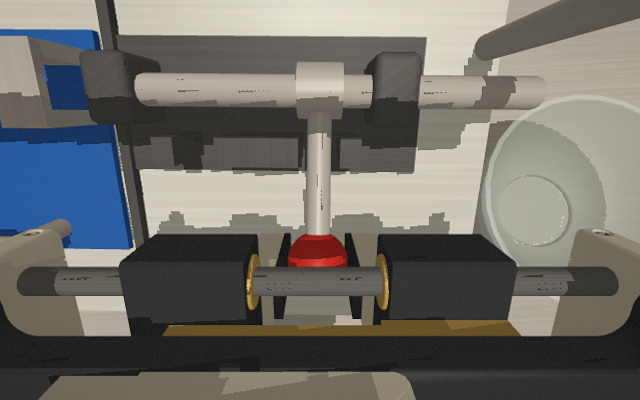

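```bash
cat > hat.py <<'E'
from map import *
from ball import p as bp
Rm=(R.from_euler('z',bp[2])*R.from_euler('y',-np.radians(25))).as_matrix();o=np.array([bp[0],bp[1],.165])
bar0=o+Rm@[-.0836,.080,.036]
def tcpfor(M,tr,gap=0,back=0): return bar0+Rm@[tr,0,0]-M@[-.047+back,.0155+gap,0]
if __name__=='__main__':
    print(bar0)
    for lean in(30,34,38,42):
      for yaw in(-4.5,-2):
        T=tool(lean,yaw)
        print(lean,yaw,[round(ik(tcpfor(T.as_matrix(),tr,g,b),T,[35,-10,-50,20,-30,40])[1],2) for tr,g,b in((0,.03,.1),(0,.03,0),(0,0,0),(.04,0,0),(.08,0,0))])
E
python3 hat.py
python3 -m handwheel '[0,0,0,0,0,0,0,0,-1,0,0,0,-2.5,0,0,0,-4.5,0,0,0,-7,0,0,0,-10,0,0,0,-14,0,0,0,-19,2,0,0,-25,4,0,0]' 5.5; python3 st.py; python3 - <<'E'
from plant import cams
import cv2,numpy as np
c=cams.capture('wrist');cv2.imwrite('pics/w10.png',c['image'][:,:,::-1]);np.savez('w10.npz',**c)
E
```

```text
[0.51988568 0.13440165 0.16229619]
30 -4.5 [np.float64(1.57), np.float64(14.51), np.float64(6.84), np.float64(1.18), np.float64(0.0)]
30 -2 [np.float64(2.02), np.float64(15.51), np.float64(7.45), np.float64(1.47), np.float64(0.0)]
34 -4.5 [np.float64(9.85), np.float64(29.96), np.float64(17.92), np.float64(7.18), np.float64(0.85)]
34 -2 [np.float64(11.21), np.float64(31.88), np.float64(19.28), np.float64(8.13), np.float64(1.14)]
38 -4.5 [np.float64(24.89), np.float64(49.98), np.float64(33.5), np.float64(17.35), np.float64(5.62)]
38 -2 [np.float64(27.54), np.float64(53.27), np.float64(35.96), np.float64(19.24), np.float64(6.99)]
42 -4.5 [np.float64(46.2), np.float64(73.55), np.float64(52.61), np.float64(29.45), np.float64(15.99)]
42 -2 [np.float64(50.6), np.float64(78.7), np.float64(56.56), np.float64(32.4), np.float64(18.73)]
time_s: 33.35
tcp_pos: [0.4464, -0.06, 0.3804]
eef_rot: [91.6, 65.1, -2.2]
contact_force: [2.2, -0.3, 1.5]
gripper_width: 0.0546
33.35 [ 30.4 -25.1 -30.4  14.6 -64.2  51.8] [ 0.4464 -0.06    0.3804] [91.6  65.13 -2.18] [ 2.2 -0.3  1.5] 0.054646289543548374
[[ 0.42   0.905 -0.063]
 [-0.016 -0.062 -0.998]
 [-0.907  0.42  -0.012]]
```

View pics/w10.png

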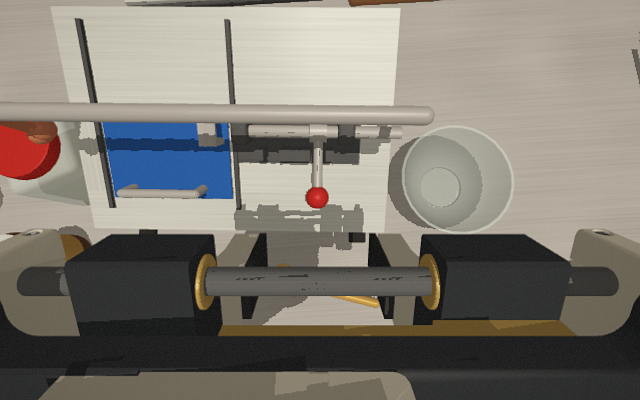

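```bash
cat > hat2.py <<'E'
from hat import *
def tl(lean,yaw):
    l=np.radians(lean);y=np.radians(yaw);x=np.array([np.sin(l)*np.cos(y),np.sin(l)*np.sin(y),-np.cos(l)])
    yy=Rm[:,0]-x*(Rm[:,0]@x);yy/=np.linalg.norm(yy);return R.from_matrix(np.c_[x,yy,np.cross(x,yy)])
railp=np.array([-.003+.025,0,.166])
def gap(M,tcp):
    g=[]
    xs=np.linspace(-.093,-.35,30)
    pts=np.array([[x,y,z] for x in xs for y in(-.039,.039) for z in np.linspace(-.0965,.0965,9)])
    W=(tcp+pts@M.T-o)@Rm
    return W
def gp(M,tcp):
    W=gap(M,tcp);d=np.hypot(W[:,0]-railp[0],W[:,2]-railp[2])
    # signed: body front face in front of the rail
    A=W[:, [0,2]]
    # distance rail to front face plane for the y=.039 points, along tool y
    i=np.argmin(d); return (d[i]-.008)*1000
if __name__=='__main__':
    sd=[[35,-10,-50,20,-30,40],[27,-11,-55,44,-23,20],[50,-20,-50,40,-50,20]]
    for yaw in(-20,-10,-5,0,5,10,15,20,30):
      for lean in(25,28,31,34,37):
        T=tl(lean,yaw);M=T.as_matrix()
        c=[min(ikd(tcpfor(M,tr,g,b),M[:,0],s)[1] for s in sd) for tr,g,b in((0,.02,0),(0,0,0),(.05,0,0),(.08,0,0))]
        print(yaw,lean,np.round(c,2),'gap mm',round(gp(M,tcpfor(M,.08)),1), 'front',round(((railp-(tcpfor(M,.08)-o)@Rm)@(Rm.T@M[:,1]))*1000-47,1))
E
python3 hat2.py
```

```text
-20 25 [0.08 0.   0.   0.  ] gap mm -7.6 front -7.6
-20 28 [1.9  0.37 0.   0.  ] gap mm -1.5 front -1.5
-20 31 [5.86 2.66 0.   0.  ] gap mm 4.4 front 4.3
-20 34 [11.68  6.81  0.43  0.  ] gap mm 10.4 front 9.9
-20 37 [19.06 12.54  2.47  0.07] gap mm 15.4 front 15.3
-10 25 [1.07 0.08 0.   0.  ] gap mm -6.1 front -6.1
-10 28 [5.12 2.19 0.   0.  ] gap mm 0.5 front 0.4
-10 31 [11.93  7.03  0.5   0.  ] gap mm 7.1 front 6.9
-10 34 [21.23 14.3   3.27  0.24] gap mm 13.2 front 13.1
-10 37 [32.68 23.72  8.07  1.95] gap mm 19.1 front 19.2
-5 25 [1.6  0.26 0.   0.  ] gap mm -3.6 front -5.9
-5 28 [6.48 3.11 0.   0.  ] gap mm 1.2 front 0.8
-5 31 [14.45  8.98  1.15  0.  ] gap mm 7.5 front 7.5
-5 34 [25.26 17.63  5.01  0.79] gap mm 14.1 front 14.1
-5 37 [38.6  28.76 11.07  3.69] gap mm 20.8 front 20.5
0 25 [1.9  0.39 0.   0.  ] gap mm -5.7 front -6.1
0 28 [7.3 3.7 0.  0. ] gap mm 0.6 front 0.8
0 31 [1.607e+01 1.029e+01 1.740e+00 1.000e-02] gap mm 7.2 front 7.7
0 34 [28.02 19.99  6.52  1.38] gap mm 13.6 front 14.5
0 37 [42.93 32.57 13.43  5.75] gap mm 19.4 front 21.1
5 25 [1.88 0.39 0.   0.  ] gap mm 
[... 559 characters left out ...]
.   0.  ] gap mm -2.5 front -2.0
15 31 [12.46  7.73  1.22  0.04] gap mm 3.3 front 5.0
15 34 [23.06 16.38  5.88  2.5 ] gap mm 8.5 front 12.1
15 37 [36.57 28.05 13.99  8.77] gap mm 13.7 front 19.1
20 25 [0.27 0.   0.   0.  ] gap mm -5.8 front -10.8
20 28 [3.03 1.05 0.   0.  ] gap mm -4.1 front -3.9
20 31 [8.6  4.91 0.39 0.  ] gap mm 1.3 front 3.1
20 34 [16.6  11.36  3.49  1.32] gap mm 6.2 front 10.0
20 37 [26.14 19.85  9.45  5.73] gap mm 11.5 front 17.0
30 25 [0. 0. 0. 0.] gap mm -2.2 front -15.8
30 28 [0.06 0.   0.   0.  ] gap mm -7.2 front -9.2
30 31 [1.27 0.23 0.   0.  ] gap mm -3.1 front -2.6
30 34 [3.5  1.64 0.   0.  ] gap mm 1.7 front 4.0
30 37 [5.61 3.57 0.48 0.  ] gap mm 5.5 front 10.7
```

```bash
cat > go.py <<'E'
from hat2 import *
from plant import sensors
st=sensors.get_state();T=R.from_euler('xyz',st['eef_rot'],degrees=True);M=T.as_matrix()
print('lean',90-st['eef_rot'][1], 'bar in tool mm',((bar0-st['tcp_pos'])@M*1000).round(0))
for tr,g,b in((0,.015,-.08),(0,.015,0),(0,.005,0),(0,0,0),(.03,0,0),(.062,0,0),(.08,0,0),(.062,.01,0),(.062,.01,-.08)):
    P=tcpfor(M,tr,g,0)+M[:,0]*b; print(tr,g,b,((P-st['tcp_pos'])@M*100).round(2),'ik',round(ik(P,T,[27,-11,-55,44,-23,20])[1],2),'gap',round(gp(M,P),0))
E
python3 go.py; python3 - <<'E'
import sys;sys.path.insert(0,'.')
from hat import *
w=ld('w10')
for y in(.094-.05,.094,.094+.05): print(proj(w,o+Rm@[-.0836,y,.036]))
print(proj(w,o+Rm@[.022,.22,.166]))
cv2.imwrite('pics/w10c.png',cv2.resize(w['image'][95:225,0:250],None,fx=3,fy=3,interpolation=cv2.INTER_CUBIC)[:,:,::-1])
E
```

```text
lean 25.568040955743044 bar in tool mm [ 234.  -47. -195.]
0 0.015 -0.08 [ 20.11  -7.76 -19.52] ik 0.0 gap 90.0
0 0.015 0 [ 28.11  -7.76 -19.52] ik 1.99 gap 90.0
0 0.005 0 [ 28.11  -6.76 -19.52] ik 1.06 gap 80.0
0 0 0 [ 28.11  -6.26 -19.52] ik 0.7 gap 75.0
0.03 0 0 [ 28.14  -3.26 -19.49] ik 0.0 gap 45.0
0.062 0 0 [ 28.17  -0.06 -19.47] ik 0.0 gap 13.0
0.08 0 0 [ 28.18   1.74 -19.45] ik 0.0 gap -4.0
0.062 0.01 0 [ 28.17  -1.06 -19.47] ik 0.0 gap 23.0
0.062 0.01 -0.08 [ 20.17  -1.06 -19.47] ik 0.0 gap 23.0
[[198.03100064 192.34809159]]
[[161.19791432 191.83887432]]
[[124.48150887 191.33127017]]
[[-72.50218653 111.7470676 ]]
```

View pics/w10c.png

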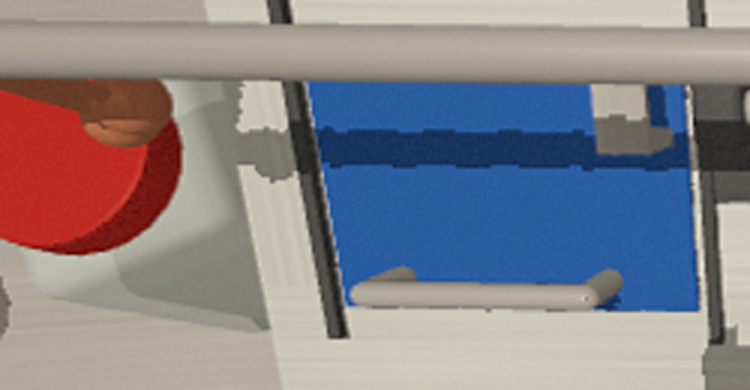

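```bash
python3 - <<'E'
from hat import *
w=ld('w10');w2=ld('w2')
for y in(.17,.18,.19,.2,.21):
  for x,z in((.022,.15),(.0,.10),(-.01,.08)): print(y,x,z,proj(w,o+Rm@[x,y,z]).round(0),proj(w2,o+Rm@[x,y,z]).round(0))
E
python3 -c "
import cv2
cv2.imwrite('pics/s0sp.png',cv2.resize(cv2.imread('pics/scene0.png')[110:180,300:400],None,fx=6,fy=6,interpolation=cv2.INTER_CUBIC))"
```

```text
0.17 0.022 0.15 [[  2. 112.]] [[-66.  39.]]
0.17 0.0 0.1 [[ 53. 132.]] [[17. 95.]]
0.17 -0.01 0.08 [[ 69. 139.]] [[ 41. 113.]]
0.18 0.022 0.15 [[ -8. 112.]] [[-84.  39.]]
0.18 0.0 0.1 [[ 44. 132.]] [[ 3. 95.]]
0.18 -0.01 0.08 [[ 60. 139.]] [[ 29. 113.]]
0.19 0.022 0.15 [[-19. 112.]] [[-101.   39.]]
0.19 0.0 0.1 [[ 34. 132.]] [[-10.  95.]]
0.19 -0.01 0.08 [[ 52. 139.]] [[ 16. 112.]]
0.2 0.022 0.15 [[-30. 112.]] [[-119.   39.]]
0.2 0.0 0.1 [[ 25. 132.]] [[-24.  95.]]
0.2 -0.01 0.08 [[ 43. 139.]] [[  4. 112.]]
0.21 0.022 0.15 [[-41. 112.]] [[-136.   38.]]
0.21 0.0 0.1 [[ 16. 132.]] [[-37.  95.]]
0.21 -0.01 0.08 [[ 35. 139.]] [[ -9. 112.]]
```

View pics/s0sp.png

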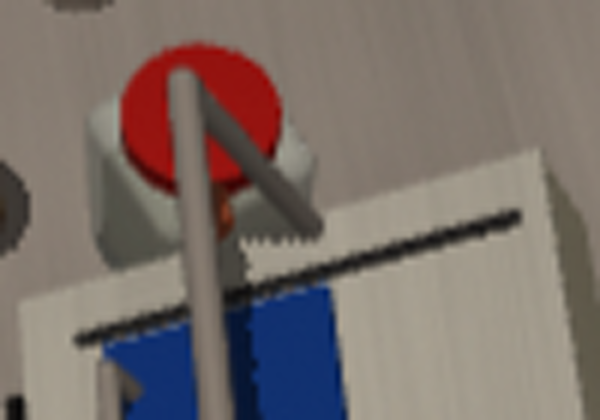

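```bash
python3 - <<'E'
from hat import *
from ball import tri,s
P,f=tri([(ld('w10'),(43,134)),(s,(337,145)),(ld('w2'),(8,95))],[.6,.2,.25]);print(P,f.round(1),(P-o)@Rm)
print('rail z',(o+Rm@[.022,.2,.166]))
P,f=tri([(ld('w10'),(43,134)),(ld('w2'),(8,95))],[.6,.2,.25]);print(P,f.round(1),(P-o)@Rm)
E
```

```text
[0.58085368 0.23564308 0.24812089] [ 1.9 -3.2 -2.7  1.1 -1.5  1.4] [0.00054026 0.1857223  0.09146183]
rail z [0.5699617  0.25082431 0.32474469]
[0.57416633 0.2260936  0.25762466] [ 2.7 -1.1 -1.8  0.5] [-0.0008047   0.17567652  0.10257524]
```

```bash
sed -i 's/-.0836,.080,.036/-.0845,.052,.036/' hat.py; python3 -m handwheel '[2,-2,-3.5,0,5,-4,-7,0,9,-6,-11,0,13,-8,-14,0,16,-8.4,-16.7,0,19,-8.4,-16.7,0,22,-8.4,-16.7,0,24.5,-8.4,-16.7,0,24.5,-8.4,-16.7,0,24.5,-8.4,-16.7,0]' 0.5; python3 st.py; python3 go.py; python3 - <<'E'
from plant import cams
import cv2,numpy as np
c=cams.capture('wrist');cv2.imwrite('pics/w11.png',c['image'][:,:,::-1]);np.savez('w11.npz',**c)
E
```

```text
time_s: 34.65
tcp_pos: [0.492, 0.1098, 0.1361]
eef_rot: [91.4, 66.3, -2.4]
contact_force: [0.5, 0.1, 0.2]
gripper_width: 0.0049
34.65 [ 44.5  -6.4 -58.2  40.  -27.2   7.5] [0.492  0.1098 0.1361] [91.4  66.29 -2.44] [0.5 0.1 0.2] 0.004915742320846349
[[ 0.402  0.913 -0.065]
 [-0.017 -0.063 -0.998]
 [-0.916  0.402 -0.01 ]]
lean 23.706535989316606 bar in tool mm [-14.  33.   1.]
0 0.015 -0.08 [-4.66  0.28  0.14] ik 0.0 gap 86.0
0 0.015 0 [3.34 0.28 0.14] ik 0.78 gap 86.0
0 0.005 0 [3.34 1.28 0.14] ik 0.25 gap 76.0
0 0 0 [3.34 1.78 0.14] ik 0.1 gap 71.0
0.03 0 0 [3.27 4.78 0.16] ik 0.0 gap 41.0
0.062 0 0 [3.2  7.98 0.19] ik 0.0 gap 9.0
0.08 0 0 [3.16 9.78 0.2 ] ik 0.0 gap -5.0
0.062 0.01 0 [3.2  6.98 0.19] ik 0.0 gap 19.0
0.062 0.01 -0.08 [-4.8   6.98  0.19] ik 0.0 gap 19.0
```

View pics/w11.png

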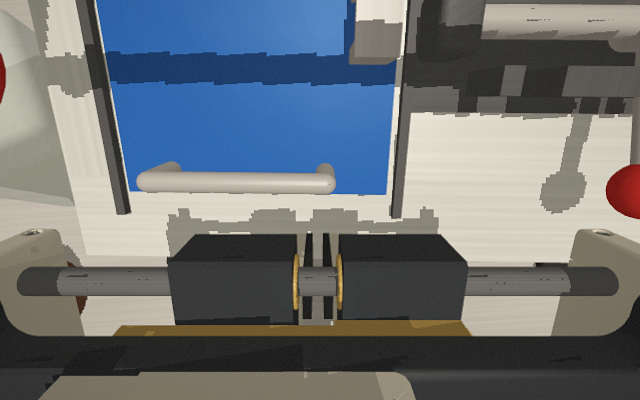

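```bash
python3 -m handwheel '[1.5,0,-0.2,0,3,0.2,-0.2,0,3,1,-0.2,0,3,1.7,-0.2,0,3,2.6,-0.2,0,3,3.5,-0.2,0,3,4.5,-0.2,0,3,5.5,-0.2,0,3,6.5,-0.2,0,3,7.2,-0.2,0]'; python3 st.py; python3 go.py|head -1; python3 - <<'E'
from plant import cams
import cv2,numpy as np
c=cams.capture('wrist');cv2.imwrite('pics/w12.png',c['image'][:,:,::-1]);np.savez('w12.npz',**c)
c=cams.capture('scene');cv2.imwrite('pics/s12.png',cv2.resize(c['image'][110:310,260:430],None,fx=3,fy=3)[:,:,::-1]);np.savez('s12.npz',**c)
E
```

```text
time_s: 35.95
tcp_pos: [0.5697, 0.1064, 0.1374]
eef_rot: [91.3, 66.3, -2.5]
contact_force: [-8.4, 0.3, 2.2]
gripper_width: 0.005
35.95 [ 36.5   1.4 -50.4  38.1 -24.2  16.5] [0.5697 0.1064 0.1374] [91.33 66.33 -2.51] [-8.4  0.3  2.2] 0.005034466938869844
[[ 0.401  0.914 -0.065]
 [-0.018 -0.063 -0.998]
 [-0.916  0.401 -0.009]]
lean 23.66977317428274 bar in tool mm [-44. -38.   3.]
```

View pics/w12.png

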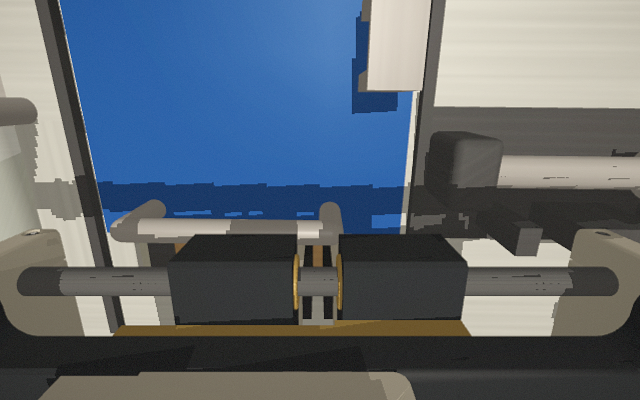

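View pics/s12.png

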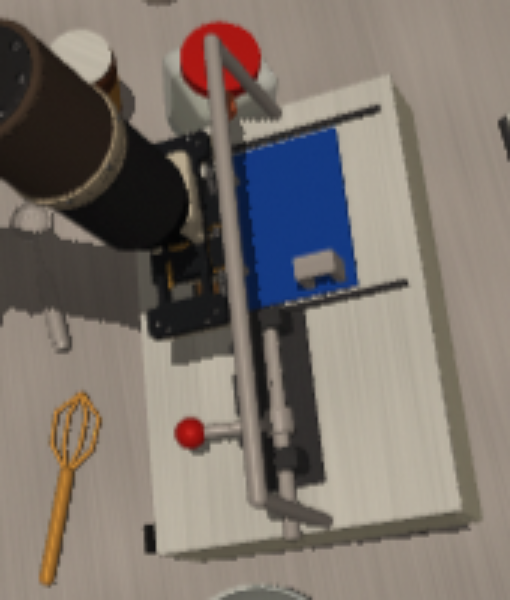

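```bash
python3 -m handwheel '[-0.5,-1.5,0,0,-5,-4,0,0,-11,-5,0,0,-17,-5,0,0,-23,-5,1,0,-29,-5,2,0,-35,-4,3,0,-37,1,4,0,-38,7,5,0,-38,13,6,0]'; python3 st.py
python3 -m handwheel '[-40,280,20,0,-40,280,20,0,-40,280,20,0,-40,280,20,0,-40,280,20,0,-40,280,20,0,-40,280,20,0,-40,280,20,0,-40,280,20,0,-40,280,20,0]'; python3 st.py
```

```text
time_s: 37.3
tcp_pos: [0.5341, 0.0447, 0.5401]
eef_rot: [91.7, 66.0, -2.0]
contact_force: [-0.3, 2.3, 1.6]
gripper_width: 0.0047
37.3 [ 37.6 -12.1  -2.8  15.2 -80.7  48.6] [0.5341 0.0447 0.5401] [91.75 66.03 -2.03] [-0.3  2.3  1.6] 0.0046888046313423234
[[ 0.406  0.912 -0.063]
 [-0.014 -0.063 -0.998]
 [-0.914  0.406 -0.012]]
time_s: 38.55
tcp_pos: [0.8784, -0.025, 0.6578]
eef_rot: [90.8, 62.8, -3.1]
contact_force: [0.3, 0.2, 0.3]
gripper_width: 0.0049
38.55 [  14.7   32.6   71.7    8.2 -102.9   75.1] [ 0.8784 -0.025   0.6578] [90.84 62.81 -3.07] [0.3 0.2 0.3] 0.0049358813997586425
[[ 0.456  0.887 -0.067]
 [-0.024 -0.062 -0.998]
 [-0.889  0.457 -0.007]]
```

```bash
python3 -m handwheel '[0,300,-20,0,0,300,-20,0,0,300,-20,0,0,300,-20,0,0,300,-20,0,0,300,-20,0,0,300,-20,0,0,300,-20,0,0,300,-20,0,0,300,-20,0]'; python3 st.py
python3 -m handwheel '[-50,290,-10,0,-50,290,-10,0,-50,290,-10,0,-50,290,-10,0,-50,290,-10,0,-50,290,-10,0,-50,290,-10,0,-50,290,-10,0,-50,290,-10,0,-50,290,-10,0]'; python3 st.py
```

```text
time_s: 39.8
tcp_pos: [1.021, -0.0116, 0.5511]
eef_rot: [90.3, 59.2, -3.6]
contact_force: [0.7, -0.4, -0.6]
gripper_width: 0.0049
39.8 [ 13.6  42.   71.7   8.7 -90.   74.8] [ 1.021  -0.0116  0.5511] [90.34 59.24 -3.61] [ 0.7 -0.4 -0.6] 0.004862233437546447
[[ 0.51   0.857 -0.068]
 [-0.032 -0.06  -0.998]
 [-0.859  0.511 -0.003]]
time_s: 41.05
tcp_pos: [1.0445, -0.0147, 0.5656]
eef_rot: [90.0, 55.4, -4.0]
contact_force: [-0.4, 0.5, 0.4]
gripper_width: 0.0048
41.05 [ 13.5  42.3  71.7   9.9 -86.2  74.8] [ 1.0445 -0.0147  0.5656] [89.99 55.43 -4.01] [-0.4  0.5  0.4] 0.004816876694158921
[[ 0.566  0.821 -0.07 ]
 [-0.04  -0.058 -0.998]
 [-0.823  0.567  0.   ]]
```

```bash
cat > go2.py <<'E'
from hat2 import *
from plant import sensors
st=sensors.get_state();T=R.from_euler('xyz',st['eef_rot'],degrees=True);M=T.as_matrix()
print('lean',90-st['eef_rot'][1])
for tr,g,b in((.053,.02,-.25),(.053,.02,-.12),(.053,.015,-.03),(.053,.015,0),(.053,0,0),(.065,0,0),(.08,0,0)):
    P=tcpfor(M,tr,g,0)+M[:,0]*b; print(tr,g,b,P.round(3),((P-st['tcp_pos'])@M*100).round(2),'ik',round(ik(P,T,[35,-5,-50,30,-30,20])[1],2),'gap',round(gp(M,P),0))
E
python3 go2.py
```

```text
lean 34.5666848883686
0.053 0.02 -0.25 [0.421 0.113 0.331] [-16.52 -65.27  -8.37] ik 0.0 gap 182.0
0.053 0.02 -0.12 [0.494 0.108 0.224] [ -3.52 -65.27  -8.37] ik 1.06 gap 76.0
0.053 0.015 -0.03 [0.549 0.104 0.153] [  5.48 -64.77  -8.37] ik 8.49 gap 57.0
0.053 0.015 0 [0.566 0.103 0.128] [  8.48 -64.77  -8.37] ik 12.34 gap 57.0
0.053 0 0 [0.579 0.102 0.137] [  8.48 -63.27  -8.37] ik 8.18 gap 42.0
0.065 0 0 [0.589 0.101 0.142] [  8.68 -62.09  -8.36] ik 5.6 gap 31.0
0.08 0 0 [0.603 0.1   0.148] [  8.93 -60.61  -8.35] ik 2.82 gap 16.0
```

```bash
python3 -m handwheel '[-3,-5.4,-0.7,0,-6,-10.8,-1.4,0,-9,-16,-2.1,0,-12,-21.5,-2.8,0,-15,-27,-3.5,0,-18,-32,-4.5,0,-19,-38,-5.5,0,-19,-44,-6.5,0,-19,-50,-7.5,0,-18,-56,-8.4,0]'; python3 st.py; python3 go2.py
```

```text
time_s: 42.3
tcp_pos: [0.5068, 0.1026, 0.4132]
eef_rot: [90.2, 55.3, -3.8]
contact_force: [-0.7, 1.0, -0.2]
gripper_width: 0.0051
42.3 [ 55.2 -21.6 -35.9  34.  -60.8  17.7] [0.5068 0.1026 0.4132] [90.24 55.31 -3.83] [-0.7  1.  -0.2] 0.00509259950103414
[[ 0.568  0.82  -0.07 ]
 [-0.038 -0.059 -0.998]
 [-0.822  0.569 -0.002]]
lean 34.68945000935212
0.053 0.02 -0.25 [0.42  0.113 0.331] [  1.81 -11.82  -0.37] ik 0.0 gap 182.0
0.053 0.02 -0.12 [0.494 0.108 0.224] [ 14.81 -11.82  -0.37] ik 1.21 gap 76.0
0.053 0.015 -0.03 [0.549 0.104 0.153] [ 23.81 -11.32  -0.37] ik 8.85 gap 58.0
0.053 0.015 0 [0.566 0.103 0.128] [ 26.81 -11.32  -0.37] ik 12.76 gap 58.0
0.053 0 0 [0.579 0.102 0.137] [26.81 -9.82 -0.37] ik 8.52 gap 43.0
0.065 0 0 [0.59  0.101 0.142] [27.01 -8.64 -0.36] ik 5.88 gap 31.0
0.08 0 0 [0.603 0.1   0.148] [27.26 -7.16 -0.35] ik 2.97 gap 16.0
```

```bash
python3 -m handwheel '[1,-6,-0.2,0,3,-12,-0.4,0,8,-12.5,-0.4,0,13,-12.5,-0.4,0,17,-12.5,-0.4,0,20,-12.5,-0.4,0,22.3,-12.5,-0.4,0,22.3,-12.5,-0.4,0,22.3,-12.5,-0.4,0,22.3,-12.5,-0.4,0]'; python3 st.py; python3 go2.py; python3 - <<'E'
from plant import cams
import cv2,numpy as np
c=cams.capture('wrist');cv2.imwrite('pics/w13.png',c['image'][:,:,::-1]);np.savez('w13.npz',**c)
E
```

```text
time_s: 43.55
tcp_pos: [0.5472, 0.1128, 0.1904]
eef_rot: [89.3, 58.1, -4.9]
contact_force: [-0.4, 0.2, 0.5]
gripper_width: 0.0046
43.55 [ 38.3  -7.  -58.2  57.3 -25.4  -2.4] [0.5472 0.1128 0.1904] [89.29 58.14 -4.85] [-0.4  0.2  0.5] 0.004599006196833148
[[ 0.526  0.847 -0.074]
 [-0.045 -0.06  -0.997]
 [-0.849  0.528  0.007]]
lean 31.857051793407756
0.053 0.02 -0.25 [0.428 0.114 0.338] [-18.81  -2.32   0.87] ik 0.0 gap 177.0
0.053 0.02 -0.12 [0.496 0.108 0.228] [-5.81 -2.32  0.87] ik 0.0 gap 70.0
0.053 0.015 -0.03 [0.548 0.104 0.154] [ 3.19 -1.82  0.87] ik 2.83 gap 51.0
0.053 0.015 0 [0.564 0.102 0.128] [ 6.19 -1.82  0.87] ik 5.5 gap 52.0
0.053 0 0 [0.576 0.102 0.136] [ 6.19 -0.32  0.87] ik 2.95 gap 37.0
0.065 0 0 [0.587 0.101 0.141] [6.33 0.87 0.88] ik 1.54 gap 25.0
0.08 0 0 [0.601 0.1   0.148] [6.51 2.36 0.89] ik 0.39 gap 10.0
```

View pics/w13.png

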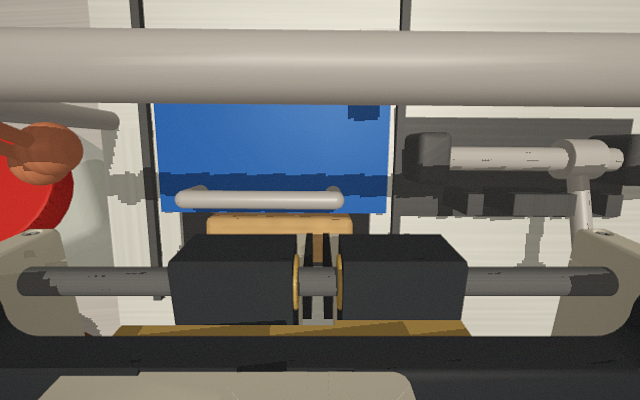

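```bash
python3 - <<'E'
from hat2 import *
w=ld('w13')
for tr in(.048,.053,.058,.063): print(tr,proj(w,o+Rm@[-.0845+tr,.095,.036]))
for x,z in((.022,.166),(.025,.166),(.028,.166),(.022,.17)): print(x,z,proj(w,o+Rm@[x,.05,z]), 'rad px',316*.008/np.linalg.norm(o+Rm@[x,.05,z]-w['xyz']))
for n,(v0,v1,u) in(('w7',(83,157,317)),):
    pass
w8=ld('w8')
for x,z in((.022,.166),(.025,.166),(.022,.17)): print('w8',proj(w8,o+Rm@[x,-.12,z]),'obs center row ~',(84+158)/2)
w2=ld('w2')
for x,z in((.022,.166),(.025,.166),(.022,.17)): print('w2',proj(w2,o+Rm@[x,-.06,z]),'obs ~ row', 30)
from plant import sensors
st=sensors.get_state();T=R.from_euler('xyz',st['eef_rot'],degrees=True)
for tr,g,b in((.053,.006,-.012),(.053,.003,-.012),(.056,.004,-.012)):
  for lean in(29,30,31,31.86):
    M=tl(lean,-4.8).as_matrix();P=tcpfor(M,tr,g,0)+M[:,0]*b
    print(tr,g,b,lean,round(ikd(P,M[:,0],[35,-5,-50,50,-30,0])[1],2),'endgap',round(gp(M,tcpfor(M,.08)+M[:,0]*b),1))
E
```

```text
0.048 [[264.97597201 209.75129396]]
0.053 [[264.83170688 202.37747692]]
0.058 [[264.68632637 194.94664945]]
0.063 [[264.5398175  187.45814782]]
0.022 0.166 [[364.94582336  75.69807708]] rad px 31.816255646777233
0.025 0.166 [[365.36197184  62.0571213 ]] rad px 31.552327065760785
0.028 0.166 [[365.78369863  48.23331423]] rad px 31.251786055327536
0.022 0.17 [[367.73084263  71.708786  ]] rad px 33.44452390940556
w8 [[314.79597033 127.49557137]] obs center row ~ 121.0
w8 [[314.88364458 113.87963232]] obs center row ~ 121.0
w8 [[314.32991926 128.71883208]] obs center row ~ 121.0
w2 [[328.2047133   34.94356295]] obs ~ row 30
w2 [[328.27277453  29.15869592]] obs ~ row 30
w2 [[328.59672096  32.05074029]] obs ~ row 30
0.053 0.006 -0.012 29 0.24 endgap 4.0
0.053 0.006 -0.012 30 0.84 endgap 6.3
0.053 0.006 -0.012 31 1.82 endgap 8.6
0.053 0.006 -0.012 31.86 2.94 endgap 10.6
0.053 0.003 -0.012 29 0.13 endgap 4.0
0.053 0.003 -0.012 30 0.63 endgap 6.3
0.053 0.003 -0.012 31 1.5 endgap 8.6
0.053 0.003 -0.012 31.86 2.53 endgap 10.6
0.056 0.004 -0.012 29 0.08 endgap 4.0
0.056 0.004 -0.012 30 0.52 endgap 6.3
0.056 0.004 -0.012 31 1.32 endgap 8.6
0.056 0.004 -0.012 31.86 2.3 endgap 10.6
```

```bash
python3 -m handwheel '[0,-1,0.2,0,0.3,-2,0.4,0,0.6,-2,0.4,0,1,-2,0.4,0,1.3,-2,0.4,0,1.5,-2,0.4,0,1.5,-2,0.4,0,1.5,-2,0.4,0,1.5,-2,0.4,0,1.5,-2,0.4,0]'; python3 st.py; python3 go2.py
```

```text
time_s: 44.85
tcp_pos: [0.5444, 0.1119, 0.1788]
eef_rot: [88.8, 59.4, -5.4]
contact_force: [0.3, 0.5, 0.3]
gripper_width: 0.0052
44.85 [ 38.4  -6.  -58.2  56.1 -25.2  -1.7] [0.5444 0.1119 0.1788] [88.8  59.36 -5.42] [0.3 0.5 0.3] 0.005156931442979565
[[ 0.507  0.858 -0.077]
 [-0.048 -0.061 -0.997]
 [-0.86   0.509  0.011]]
lean 30.635727189342596
0.053 0.02 -0.25 [0.431 0.115 0.341] [-19.7   -1.46   0.76] ik 0.0 gap 174.0
0.053 0.02 -0.12 [0.497 0.108 0.229] [-6.7  -1.46  0.76] ik 0.0 gap 67.0
0.053 0.015 -0.03 [0.547 0.104 0.154] [ 2.3  -0.96  0.76] ik 1.25 gap 49.0
0.053 0.015 0 [0.562 0.102 0.128] [ 5.3  -0.96  0.76] ik 3.27 gap 49.0
0.053 0 0 [0.575 0.101 0.136] [5.3  0.54 0.76] ik 1.41 gap 34.0
0.065 0 0 [0.586 0.101 0.141] [5.42 1.73 0.77] ik 0.51 gap 22.0
0.08 0 0 [0.6   0.1   0.147] [5.56 3.22 0.78] ik 0.01 gap 7.0
```

```bash
python3 -m handwheel '[0.7,-0.6,0.2,0,1.4,-0.9,0.4,0,2.1,-0.9,0.4,0,2.8,-0.9,0.4,0,3.5,-0.9,0.4,0,4.2,-0.9,0.4,0,4.4,-0.8,0.4,0,4.4,-0.6,0.4,0,4.4,-0.4,0.4,0,4.4,-0.2,0.4,0]'; python3 st.py; python3 go2.py; python3 - <<'E'
from plant import cams
import cv2,numpy as np
c=cams.capture('wrist');cv2.imwrite('pics/w14.png',c['image'][:,:,::-1]);np.savez('w14.npz',**c)
E
```

```text
time_s: 46.1
tcp_pos: [0.5708, 0.1089, 0.1514]
eef_rot: [88.4, 60.5, -5.9]
contact_force: [-8.0, 1.7, 3.9]
gripper_width: 0.0047
46.1 [ 31.4  -1.2 -58.3  64.3 -19.3  -4.9] [0.5708 0.1089 0.1514] [88.4  60.47 -5.85] [-8.   1.7  3.9] 0.004677262928097056
[[ 0.49   0.868 -0.078]
 [-0.05  -0.061 -0.997]
 [-0.87   0.493  0.014]]
lean 29.52717867539161
0.053 0.02 -0.25 [0.434 0.115 0.343] [-23.43  -2.41   0.71] ik 0.0 gap 172.0
0.053 0.02 -0.12 [0.498 0.109 0.23 ] [-10.43  -2.41   0.71] ik 0.0 gap 65.0
0.053 0.015 -0.03 [0.547 0.104 0.154] [-1.43 -1.91  0.71] ik 0.37 gap 46.0
0.053 0.015 0 [0.561 0.102 0.128] [ 1.57 -1.91  0.71] ik 1.74 gap 46.0
0.053 0 0 [0.574 0.101 0.136] [ 1.57 -0.41  0.71] ik 0.5 gap 31.0
0.065 0 0 [0.585 0.101 0.141] [1.66 0.78 0.71] ik 0.06 gap 19.0
0.08 0 0 [0.599 0.099 0.147] [1.78 2.28 0.72] ik 0.0 gap 4.0
```

View pics/w14.png

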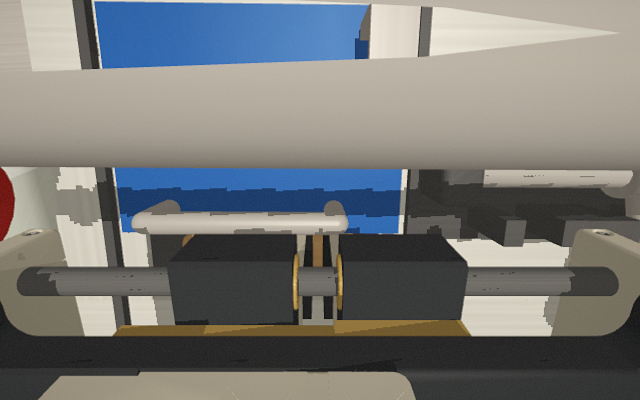

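```bash
python3 -m handwheel '[-0.2,-0.8,0.2,0,0.2,-1.6,0.2,0,1,-1.8,0.2,0,1.8,-1.8,0.2,0,1.9,-1.6,0.2,0,1.8,-1.2,0.2,0,1.8,-0.6,0.2,0,1.8,0,0.2,0,1.8,0.5,0.2,0,1.8,1,0.2,0]'; python3 st.py; python3 go2.py; python3 - <<'E'
from plant import cams
import cv2,numpy as np
c=cams.capture('wrist');cv2.imwrite('pics/w15.png',c['image'][:,:,::-1]);np.savez('w15.npz',**c)
E
```

```text
time_s: 47.4
tcp_pos: [0.5887, 0.1058, 0.141]
eef_rot: [88.5, 60.4, -5.8]
contact_force: [-7.6, 2.2, 2.1]
gripper_width: 0.0047
47.4 [ 26.1   1.1 -58.3  72.4 -15.9  -8.6] [0.5887 0.1058 0.141 ] [88.48 60.44 -5.78] [-7.6  2.2  2.1] 0.0046743100325601136
[[ 0.491  0.868 -0.078]
 [-0.05  -0.061 -0.997]
 [-0.87   0.493  0.013]]
lean 29.555333321823724
0.053 0.02 -0.25 [0.434 0.115 0.343] [-25.23  -3.47   0.54] ik 0.0 gap 172.0
0.053 0.02 -0.12 [0.498 0.109 0.23 ] [-12.23  -3.47   0.54] ik 0.0 gap 65.0
0.053 0.015 -0.03 [0.547 0.104 0.154] [-3.23 -2.97  0.54] ik 0.39 gap 47.0
0.053 0.015 0 [0.561 0.102 0.128] [-0.23 -2.97  0.54] ik 1.78 gap 46.0
0.053 0 0 [0.574 0.101 0.136] [-0.23 -1.47  0.54] ik 0.53 gap 31.0
0.065 0 0 [0.585 0.101 0.141] [-0.14 -0.28  0.55] ik 0.07 gap 19.0
0.08 0 0 [0.599 0.099 0.147] [-0.02  1.22  0.56] ik 0.0 gap 5.0
```

View pics/w15.png

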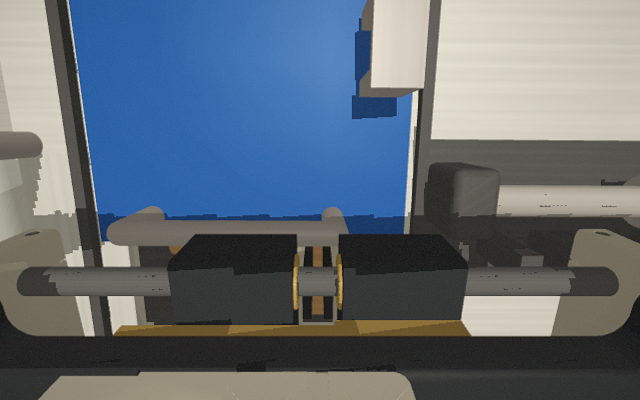

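```bash
python3 -m handwheel '[0,0.2,0.1,0,0,0.4,0.1,0,0,0.6,0.1,0,0,0.75,0.1,0,0,0.9,0.1,0,0,1,0.1,0,0,1.1,0.1,0,0,1.15,0.1,0,0,1.2,0.1,0,0,1.2,0.1,0]'; python3 st.py; python3 go2.py|tail -2; python3 - <<'E'
from plant import cams
import cv2,numpy as np
c=cams.capture('scene');cv2.imwrite('pics/s16.png',cv2.resize(c['image'][110:310,260:430],None,fx=3,fy=3,interpolation=cv2.INTER_CUBIC)[:,:,::-1]);np.savez('s16.npz',**c)
E
```

```text
time_s: 48.7
tcp_pos: [0.5969, 0.104, 0.1445]
eef_rot: [88.4, 60.7, -5.8]
contact_force: [-9.6, 5.4, -3.5]
gripper_width: 0.0049
48.7 [ 27.2   1.6 -56.8  68.1 -16.7  -5.1] [0.5969 0.104  0.1445] [88.36 60.66 -5.81] [-9.6  5.4 -3.5] 0.0049284167909382955
[[ 0.487  0.87  -0.076]
 [-0.05  -0.06  -0.997]
 [-0.872  0.49   0.014]]
0.065 0 0 [0.585 0.101 0.141] [-0.24 -1.19  0.43] ik 0.03 gap 19.0
0.08 0 0 [0.599 0.099 0.147] [-0.13  0.3   0.44] ik 0.0 gap 4.0
```

View pics/s16.png

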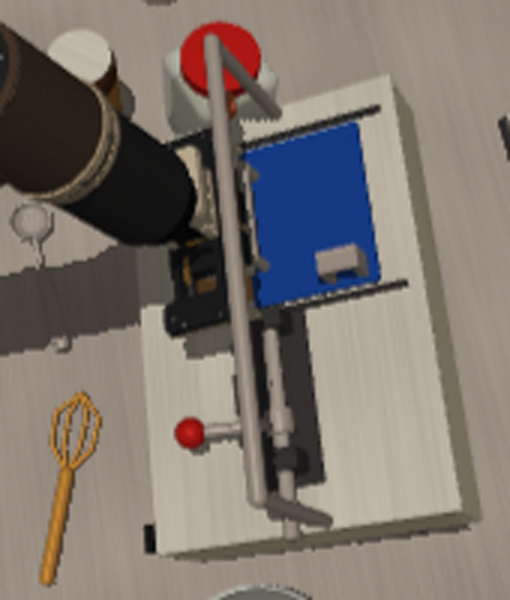

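```bash
python3 -m handwheel '[0,0.1,0,0,0,0.2,0,0,0,0.3,0,0,0,0.35,0,0,0,0.4,0,0,0,0.45,0,0,0,0.45,0,0,0,0.45,0,0,0,0.45,0,0,0,0.45,0,0]'; python3 st.py; python3 go2.py|tail -1; python3 - <<'E'
from plant import cams
from fit import *
p=least_squares(res,[.6,-.1,0,0,-.08,-.1,.1,0],args=(None,),loss='soft_l1').x
c=cams.capture('scene');np.savez('s17.npz',**c)
for tr in(.07,.075,.08,.085): print(tr,[(proj(c,D(p,[p[5]+.13+tr,p[6]+e*.086,.006]))[0]-[260,110])*3 for e in(1,-1)])
cv2.imwrite('pics/s17.png',cv2.resize(c['image'][140:220,330:400],None,fx=8,fy=8,interpolation=cv2.INTER_CUBIC)[:600,:,::-1])
for tr in(.07,.075,.08,.085): print(tr,[(proj(c,D(p,[p[5]+.13+tr,p[6]+e*.086,.006]))[0]-[330,140])*8 for e in(1,-1)])
E
```

```text
time_s: 50.0
tcp_pos: [0.5976, 0.1038, 0.1443]
eef_rot: [88.3, 60.9, -5.7]
contact_force: [-35.1, 9.6, 5.0]
gripper_width: 0.0047
50.0 [ 27.6   1.7 -56.4  66.6 -17.   -3.8] [0.5976 0.1038 0.1443] [88.29 60.87 -5.74] [-35.1   9.6   5. ] 0.004731752288865265
[[ 0.484  0.872 -0.074]
 [-0.049 -0.058 -0.997]
 [-0.874  0.487  0.015]]
0.08 0 0 [0.598 0.099 0.147] [-0.18  0.24  0.43] ik 0.0 gap 3.0
0.07 [array([348.24076085, 123.83142408]), array([371.83014251, 282.73283469])]
0.075 [array([352.95188396, 122.50686741]), array([376.84826481, 281.59651283])]
0.08 [array([357.677817  , 121.17814686]), array([381.88306057, 280.45641537])]
0.085 [array([362.41862991, 119.84524276]), array([386.93461304, 279.31252345])]
0.07 [array([368.64202894,  90.21713087]), array([431.54704671, 513.95422584])]
0.075 [array([381.2050239 ,  86.68497977]), array([444.92870615, 510.92403421])]
0.08 [array([393.807512  ,  83.14172497]), array([458.35482818, 507.88377431])]
0.085 [array([406.44967975,  79.58731403]), array([471.82563476, 504.83339588])]
```

View pics/s17.png

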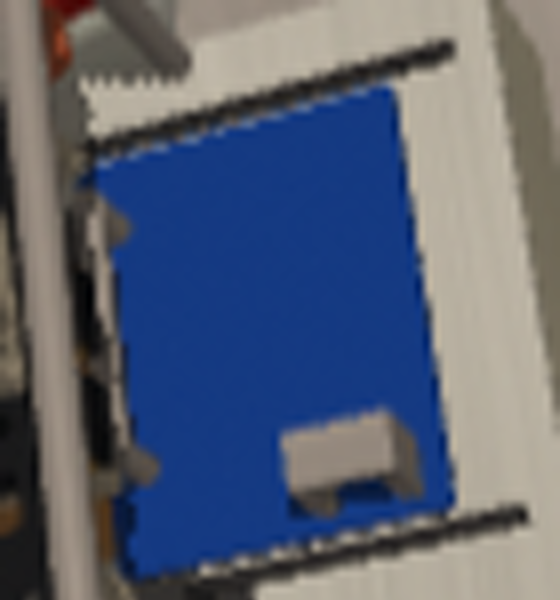

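```bash
python3 -m handwheel '[0,-0.8,0,0,0,-1.6,0,0,-1,-2.4,0,0,-3,-3,0,0,-6,-3.5,0,0,-9,-3.5,0,0,-13,-3.5,0,0,-17,-3.5,0,0,-21,-3.5,0,0,-21,-3.5,0,0]'; python3 st.py; python3 - <<'E'
from plant import cams
import cv2
for n in('scene','wrist'):
    c=cams.capture(n);cv2.imwrite(f'pics/{n}18.png',c['image'][:,:,::-1])
E
```

```text
time_s: 51.3
tcp_pos: [0.4698, 0.1175, 0.318]
eef_rot: [89.0, 60.3, -5.2]
contact_force: [0.1, -0.2, -0.5]
gripper_width: 0.0049
51.3 [ 59.4 -20.6 -44.1  32.2 -57.3  10.8] [0.4698 0.1175 0.318 ] [89.04 60.25 -5.25] [ 0.1 -0.2 -0.5] 0.004859238654499481
[[ 0.494  0.866 -0.077]
 [-0.045 -0.063 -0.997]
 [-0.868  0.496  0.008]]
```

View pics/scene18.png

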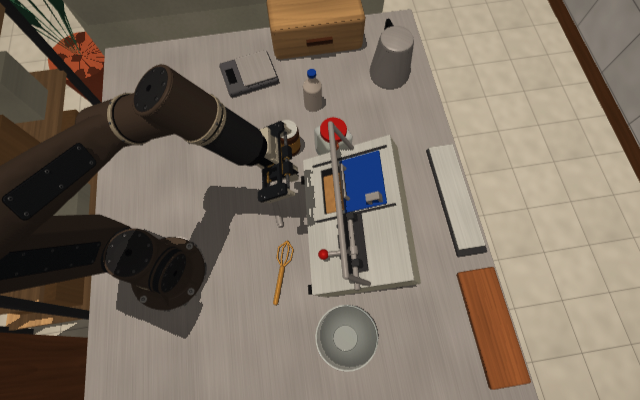

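View pics/wrist18.png

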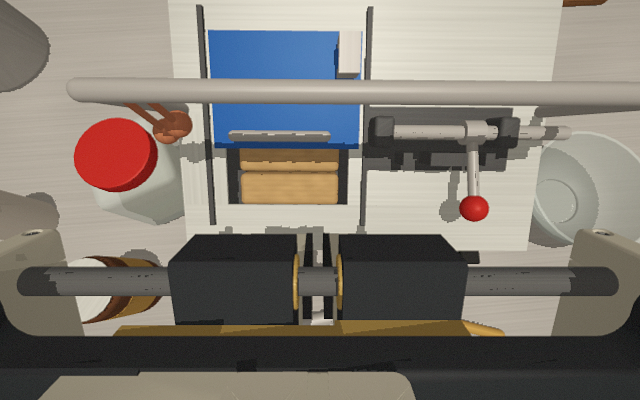

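```bash
python3 -c "
from plant import workorder,sensors
print(workorder.close_job());print(sensors.get_state()['time_s'])"
```

```text
the job is handed in; nothing more can be done
None
the job is handed in; nothing more can be done
```

The bin is open and the job was handed in at about 51.4 s of the 58 s allowed. I lifted the handle, drew the bolt about 60 mm, laid the handle down in the second notch, then pushed the hatch up the slope.

**Last checks**
- **Bolt:** the final pictures show the handle lying in the second notch and the bolt's tip clear of the staple.
- **Hatch:** its corners in the scene picture match 80 mm of travel. The force rose from about 12 N to about 37 N when it met the end stop, so the last push was harder than the job needed.
- **Other things:** the jar, bowl, whisk, bottle and hanging copper spoons look undisturbed. In that last picture the gripper partly hides the canister and covers most of the steel spoon lying in front of the bin, so I could not check those two fully.
- **Robot:** the gripper was clear of everything, with the force on the tool near zero.

**What disagreed**
- **Finger length:** the fingers end about 27 mm short of the reported TCP. My first pinch closed above the ball without holding it. I opened the gripper, went deeper, and gripped it properly.
- **Lean:** moves turn the tool only about its own x, so I got the lean by pushing against the arm's reach limit. The arm could not reach the handle at the asked lean of 30 to 50 degrees, so I did it at about 25.
- **Hatch in two pushes:** the first push was at about 24 degrees of lean. I then leaned the tool further and finished at about 29 degrees. I worked out the gap between the gripper and the rail as about 3 to 6 mm at the end, but did not see it directly.

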